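# Load the jam-lid dispenser and feed out the first lid

### The job

Fill the lid dispenser for today's jam: draw its red-handled pusher fully back, then stack the jar lids of the size that fits it flat in its magazine, right side up, both red ones first and the gold ones above them, and leave the lids of any other size where they lie. Then lay the retaining bar across its two saddles so that the lids cannot jump out, and work the pusher just once, fully forward and fully back, to feed out the bottom lid. Lay that lid flat and centred over the mouth of the open glass jar, and leave everything else on the worktop alone.

Things in the scene. Friction and masses are not known exactly. Their poses are not given: they have to be found in the camera images.
- dispenser: White sheet-metal lid dispenser, fixed, 294 mm long, 84 wide, 91 high; origin under its magazine's centre, on the worktop. x runs along it from the pick-up tongue (at -x) to the red pusher handle (at +x), y across, z up. The magazine is an open column of 67.8 mm bore for five lids between four 8 mm rods and two 3 mm cheeks (60 mm long, inner faces at y = +-35 mm, tops 80 mm up).
- magazine_floor (a point): Centre of the magazine's floor, 10 mm above the worktop, axes as the dispenser's: origin of the bottom lid; the next lie 13 mm higher each. The rods stand at x, y = +-27 mm, 45 mm clear between neighbours, so fingers that close along x pass between them; they flare outward 70 to 83 mm above the worktop (their tops). The front two end 26 mm above it: only the bottom lid passes under.
- saddles (a point): Midpoint between the two saddles, over the magazine's centre, 80 mm above the worktop: the underside of the seated bar lies here, the bar along the dispenser's y. Each saddle is the 23 mm gap between two horns, 11 mm high, on top of a cheek.
- tongue (a point): On the tongue's top, 77.5 mm in front (-x) of the magazine's centre, 10 mm above the worktop: about here lies the origin of a lid that has been fed out. The tongue is 44 mm wide, so a lid overhangs it on both sides (+-y); its end stop at x = -127 mm is 5 mm high.
- pusher (a joint): Position of the pusher in m: 0 fully back (magazine floor clear), 0.085 fully forward, toward the tongue (-x), when the bottom lid has been pushed out. It starts part of the way forward, slides with about 1.5 N of friction and stays where it is left. Its plate is 11 mm thick, 40 mm wide; as it goes back the stack drops to the floor by itself.
- pusher_grip (a point): Grip point of the pusher's upright red handle, 65 mm above the worktop; the handle is 16 mm wide (dispenser's y), 20 mm along x, its top 80 mm up. The point is 148 mm behind (+x of) the magazine's centre when fully back, 63 mm when fully forward.
- bar: Retaining bar: flat steel bar 116 x 18 x 8 mm with a red grip block on top of its middle, 40 mm along the bar, 14 mm wide, rising to 32 mm over the bar's underside; origin at the centre of the underside, x along the bar, z up. Lies loose on the worktop; about 0.1 kg.
- red_a: Red jar lid, 63 mm across and 13 mm thick, lying right side up; origin at the centre of its underside, z up through its top. Fits the dispenser.
- red_b: Second, equal red jar lid, 63 mm across and 13 mm thick, lying right side up; origin at the centre of its underside, z up through its top. Fits the dispenser.
- gold_a: Gold jar lid, 63 mm across and 13 mm thick, lying right side up; origin at the centre of its underside, z up through its top. Fits the dispenser. May be absent (None).
- gold_b: Gold jar lid, 63 mm across and 13 mm thick, lying right side up; origin at the centre of its underside, z up through its top. Fits the dispenser. May be absent (None).
- gold_c: Gold jar lid, 63 mm across and 13 mm thick, lying right side up; origin at the centre of its underside, z up through its top. Fits the dispenser. May be absent (None).
- small_gold: Gold lid of another size, 46 mm across, 13 mm thick, too small for the dispenser; to be left where it lies. Origin at the centre of its underside.
- big_red: Red lid of another size, 76 mm across, 13 mm thick, too big for the dispenser; to be left where it lies. Origin at the centre of its underside.
- jar: Open empty glass jar standing on the worktop, 53 mm across and 109 mm high, rim 52 mm across; origin at the centre of its underside, z up. A lid laid over it rests flat on the rim, its origin 109 mm above the jar's.
- spice: Spice jar with a black cap, 40 mm across, 105 mm high, standing at the left, near the robot; not part of the job.
There are look-alikes about, which are no part of the job. What is shaped like the gold_c but grey or turquoise is not meant.

How it is judged:
By the outcome, as a careful person would: the job done as asked, in the order asked, and still so for the second after the job is handed in, with the robot touching nothing.
Of gold_a, gold_b, gold_c only 1 to 3 are there at a start; the rules pass over those that are not, and their reading is None.
At some moment in a run one of red_a, red_b, gold_a, gold_b, gold_c may be knocked a few centimetres aside while the robot is not near it.
It also fails if it takes over 210 s, if anything falls off the work surface, if the arm or the gripper's body presses on something with over 40 N, if the wrist force passes 120 N, or if a joint passes its speed limit or range.

### The arm

A 6-joint arm with a two-finger parallel gripper is mounted at the origin on the work surface; the furniture and walls round the work are solid. World frame = base frame: x ahead of the robot, y to its left, z up, the work surface at z = 0. Lengths are in mm, angles in rad, forces in N, time in s.
With the tool pointing down it reaches from about 225 to 725 mm from the base axis. Payload 3.1 kg.
Tool frame: the origin (TCP) lies midway between the tips of the shut fingers; the grasp point (between the pads) lies 19 mm behind it (env.grip_point_offset is the distance from the TCP to the grasp point, in mm); z points along the fingers, x is the direction in which the jaws open and shut, and the axes are right-handed (so a half turn about z gives the same grasp; the last joint's range is limited). The gripper opens to 85 mm and grips with 20 to 120 N. Pads are 22 mm wide; open, the fingers measure 114 mm over their backs; the gripper's body (76 mm by 85 mm) begins 54 mm behind the grasp point. The pads swing forward as they close: fully open they stand 13 mm farther back than shut.
Start: joints at [-0.128, 0.048, 0.099, 1.622, 0, 1.443], TCP at [524.993, -0.012, 205.712] pointing down, gripper open.
Joint ranges: [-2.91, 2.91], [-0.99, 1.94], [-1.21, 1.42], [-2.12, 2.29], [-1.49, 1.47], [-3.14, 3.14]. Speed limits (rad/s): [2.79, 2.79, 3.14, 3.14, 3.14, 3.14].

### API

Orientations are given as a unit quaternion [x, y, z, w].
In Python, from station import env gives the robot as it stands.
- The arm moves only by the tool carry_out, never from a script. Its argument "steps" is one flat list of numbers, 6 for each row, row after row: the shift along the tool's x, y, z in cm, then the turn, a rotation vector about the tool's x, y, z in units of 10 degrees (1.0 is 10 degrees). In form: [tx, ty, tz, rx, ry, rz, tx, ty, tz, rx, ry, rz, ...]. A call has 1 to 12 rows; each row shifts and turns the commanded pose from where the row before left it, along the tool's axes as they then stand; what a row does not reach is not made up. A row lasts 1/8 s, in which the tool goes at most 62.5 mm and 10.7 degrees, less where a joint would pass 70% of its speed; a pose out of reach is approached as far as the arm can. A call with a gripper value outside its range is refused whole. "fingers" is the opening, from 0 (shut) to 1 (fully open), set as the call begins (left out, the last holds). The fingers move at their own pace and stop on an object; the grip force is fixed at half the most. Time passes only in rows, so rows that do not move let the fingers close. It gives the time, the measured TCP pose, the force and the opening at its end, in the units of the state.
- env.get_obs(): the state, without advancing time (a new reading comes with each control period).
- env.get_image(name): name is "scene" or "side" or "wrist"; returns a dict with "frame" (384x512x3 uint8, red, green, blue), "depth" (384x512 float32, mm along the optical axis (not along the pixel's ray), 0 where there is no reading), "fovy" (degrees; the focal length in pixels is half the picture's height over the tangent of half this angle, whatever the lens; pixels are square), "cx", "cy" (the principal point, pixels), "R" (3x3) and "t" (3): a world point X has camera coordinates R X + t; the wrist camera has in their place "mount" (4x4, takes a point from camera to tool coordinates, whose origin is the TCP and whose axes are the tool frame's). Camera axes: x right, y down, z forward; pixel columns grow to the right and rows downward; lengths in mm; the calibration is good to about 2 mm. A picture is of the moment at which its call begins: read the wrist's pose just before it.
- env.sign_off(): hands the job in, once; it reports no verdict.
Trained networks look in the newest picture that a camera, given by its name, has taken for a name from the list of things; names that differ only in an ending like _2 or _b are one class to them, and where a whole thing is asked for, a point or a joint stands for the part that bears it (a point fixed in the world has none). Each returns a list of dicts, best first, with "conf" (0 to 1); they miss things now and then, are a little off and sometimes report something else, mostly with a low value. They report only what shows in the picture. A call takes as long as a camera call. They do not tell look-alikes from the thing itself.
- env.look_for(camera, label): "rect" ([left, top, width, height] in pixels, round what is visible of it).
The state is a dict: "time": time; "joint_pos": joint angles; "joint_vel": joint speeds; "effort": joint torques, N m; "position": TCP position; "tcp_rot": TCP orientation; "wrist_force": force on the tool from outside, world axes, zero at the start; "moment": the same for the moment, N m; "finger_gap": finger opening in mm.
Only numpy, scipy, OpenCV 4.12 (cv2) and the standard library are available. Lean on these libraries where they do the work, as an engineer would, in place of code of your own. Each camera call takes 0.05 s, during which the arm holds its last target. There are 200 camera calls.

## Working session

There is one attempt and no reset: what is moved stays moved. The work goes in short steps, Python scripts to look and compute and a tool call to move; the robot and the scene stay as the last step left them, time stands still between calls to the robot, and variables do not carry over. Pictures are saved under pics/ and viewed, about 12 in all and at most 16, crops included, and the job is handed in when it is done.

Besides the shell and the picture viewer there is one more tool, called as a command line: name --argument value ..., lists and objects as JSON in quotes. carry_out: Moves the arm, as the interface text tells. Its arguments: {"type":"object","properties":{"steps":{"type":"array"},"fingers":{"type":"number"}},"required":["steps"]}

```bash
mkdir -p pics; ls
cat > h.py <<'E'
import numpy as np, cv2
from scipy.spatial.transform import Rotation as Ro
from station import env
def cam(name):
    o=env.get_obs(); im=env.get_image(name); f=im["frame"].shape[0]/2/np.tan(np.radians(im["fovy"])/2)
    if "mount" in im:
        T=np.eye(4);T[:3,:3]=Ro.from_quat(o["tcp_rot"]).as_matrix();T[:3,3]=o["position"]
        M=T@np.array(im["mount"]); im["R"]=M[:3,:3].T; im["t"]=-im["R"]@M[:3,3]
    im["f"]=f; return im
def world(im):
    d=im["depth"]; v,u=np.mgrid[:d.shape[0],:d.shape[1]]
    P=np.stack([(u-im["cx"])/im["f"]*d,(v-im["cy"])/im["f"]*d,d],-1)
    W=(P-np.array(im["t"]))@np.array(im["R"]); W[d==0]=np.nan; return W
def px(im,X):
    c=np.array(im["R"])@np.array(X,float)+im["t"]; return im["f"]*c[:2]/c[2]+[im["cx"],im["cy"]]
def save(im,n,crop=None,s=1):
    a=im["frame"][:,:,::-1]
    if crop: a=a[crop[1]:crop[3],crop[0]:crop[2]]
    cv2.imwrite("pics/"+n,cv2.resize(a,None,fx=s,fy=s,interpolation=cv2.INTER_CUBIC))
E
python3 - <<'E'
from h import *
print(env.get_obs())
for n in("scene","side"):
    im=cam(n); save(im,n+"0.png",None,1.5); W=world(im)
    C=-np.array(im["R"]).T@im["t"]; print(n,C)
    for l in("dispenser","red_a","gold_a","small_gold","big_red","jar","spice","bar","pusher_grip"):
        for r in env.look_for(n,l):
            x,y,w,h=r["rect"]; print(l,round(r["conf"],2),np.round(r["rect"]),np.round(W[min(383,int(y+h/2)),min(511,int(x+w/2))]))
E
```

```text
pics
{'time': 0.0, 'joint_pos': array([-1.27779136e-01,  4.87408143e-02,  9.75701585e-02,  1.62198227e+00,
        7.54274689e-06,  1.44300504e+00]), 'joint_vel': array([-0.00150496, -0.00072155,  0.00081095, -0.00235818,  0.0004349 ,
        0.00055414]), 'effort': array([ 2.96208136e-04, -3.38780022e+01,  3.20016932e+01,  2.03766406e-02,
       -2.11149008e-04,  6.20949692e-06]), 'position': array([5.24327919e+02, 8.72845891e-02, 2.04508512e+02]), 'tcp_rot': array([ 9.99999306e-01,  6.07193353e-06, -1.16820964e-03, -1.53900166e-04]), 'wrist_force': array([-0.02824179, -0.5039543 ,  0.7075824 ]), 'moment': array([-0.04236837,  0.02284022, -0.0080003 ]), 'finger_gap': 85.31798124726046}
scene [-689.29620406 -622.93611798  646.73419699]
dispenser 0.66 [225. 171.  66.  36.] [476.  29.  58.]
gold_a 0.63 [308. 207.  16.  12.] [ 503. -200.   13.]
gold_a 0.59 [369. 229.  21.  16.] [ 450. -438.   13.]
gold_a 0.51 [282. 234.  18.  12.] [ 278. -207.   12.]
big_red 0.58 [292. 218.  21.  13.] [ 393. -194.    9.]
jar 0.7 [360. 193.  16.  33.] [ 511. -377.   71.]
pusher_grip 0.71 [237. 174.  16. 
[... 165 characters left out ...]
496. 307.  12.]
red_a 0.59 [148. 277.  27.  21.] [475. 441.  10.]
gold_a 0.75 [176. 247.  19.  14.] [490. 305.  13.]
gold_a 0.51 [300. 176.  14.  12.] [ 288. -207.   12.]
gold_a 0.45 [244. 168.  18.   5.] [ 512. -178.   10.]
small_gold 0.63 [197. 269.  16.  18.] [385. 356.  12.]
small_gold 0.17 [188. 176.  58.  59.] [519.  70.  18.]
big_red 0.69 [268. 171.  19.  12.] [ 397. -177.   14.]
jar 0.82 [264. 124.  13.  26.] [ 518. -351.   65.]
jar 0.29 [235. 248.  12.  35.] [275. 320.  88.]
spice 0.82 [237. 248.  12.  37.] [270. 317.  87.]
bar 0.72 [220. 227.  27.  23.] [391. 177.   8.]
pusher_grip 0.7 [200. 200.  25.  18.] [518.  97.  20.]
pusher_grip 0.61 [260. 122.  16.  27.] [ 526. -348.   74.]
```

Run:
```python
import cv2,numpy as np
a=cv2.imread("pics/scene0.png");b=cv2.imread("pics/side0.png")
A=cv2.resize(a[220:400,180:640],(800,313),interpolation=cv2.INTER_CUBIC);B=cv2.resize(b[130:480,150:600],(366,285));
cv2.imwrite("pics/s0.png",A)
B=cv2.resize(b[150:480,170:540],(672,600),interpolation=cv2.INTER_CUBIC);cv2.imwrite("pics/b0.png",B)
```

```text
(no output)
```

View pics/b0.png

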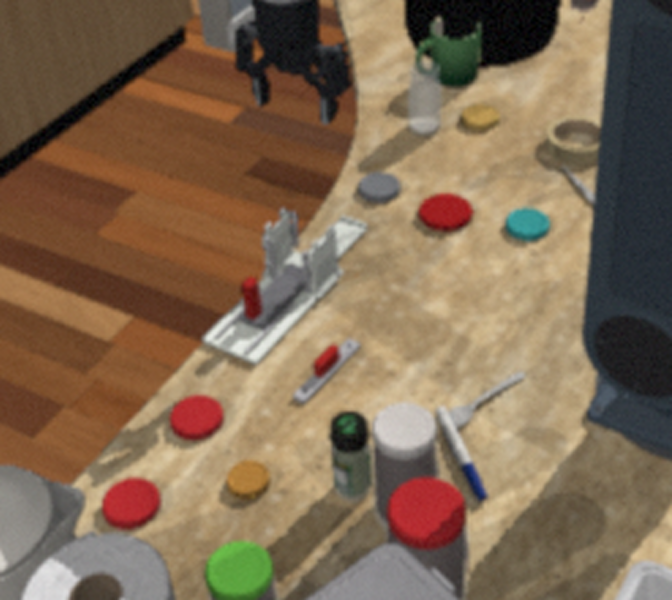

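View pics/s0.png

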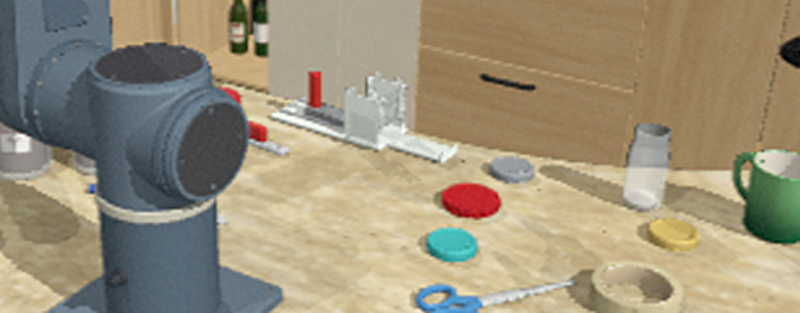

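The side view shows red discs at crop (197,416) and (131,502), an orange-gold disc at (247,480), a big-looking red at (446,212), a gold one by the jar at (479,118), and grey and turquoise look-alikes. The bar is at (327,370). The scene view shows the gold lid by the jar. I'll measure sizes next.

Run:
```python
from h import *
for n in("scene","side"):
    im=cam(n); W=world(im); hsv=cv2.cvtColor(im["frame"],cv2.COLOR_RGB2HSV); H,S,V=[hsv[...,i].astype(int) for i in range(3)]
    z=W[...,2]; on=(z>4)&(z<60)&(W[...,0]>100)&(W[...,0]<800)
    for c,m in dict(red=((H<6)|(H>172))&(S>150),gold=(H>14)&(H<26)&(S>130),teal=(H>80)&(H<100)&(S>100)).items():
        k,lab,st,ce=cv2.connectedComponentsWithStats((m&on).astype(np.uint8))
        for i in range(1,k):
            if st[i,4]<40: continue
            p=W[lab==i]; top=p[p[:,2]>8]
            if len(top)<20: continue
            ex=np.ptp(top[:,:2],axis=0); lo,hi=np.percentile(top,[1,99],axis=0)
            print(n,c,st[i],"mid",np.round((lo+hi)/2),"ext",np.round(hi-lo),"hull d",round(2*np.sqrt(cv2.contourArea(cv2.convexHull(top[:,:2].astype(np.float32)))/np.pi)))
    # dispenser points
    m=(z>30)&(z<100)&(W[...,0]>420)&(W[...,0]<650)&(W[...,1]>-80)&(W[...,1]<260)
    p=W[m]; print(n,"disp",len(p),np.round(np.nanmin(p,0)),np.round(np.nanmax(p,0)))
    m=(z>60)&(z<86)&m; p=W[m]; red=((H<6)|(H>172))[m]&(S[m]>120)
    print("handle",np.round(np.median(p[red],0)),red.sum(), "cheeks",np.round(cv2.minAreaRect(p[~red][:,:2].astype(np.float32))[0]),cv2.minAreaRect(p[~red][:,:2].astype(np.float32))[1:])
```

```text
scene red [289 217  23  13 226] mid [ 403. -182.   12.] ext [71. 70.  6.] hull d 75
scene teal [284 234  19  13 179] mid [ 288. -210.   12.] ext [56. 54.  7.] hull d 57
scene disp 423 [472.  -5.  31.] [562. 147.  91.]
handle [515. 132.  73.] 23 cheeks [517.  71.] ((151.48440551757812, 89.48497009277344), 89.77167510986328)
side red [267 171  20  14 198] mid [ 403. -179.   12.] ext [70. 72.  8.] hull d 73
side red [229 227   8  11  51] mid [398. 166.  26.] ext [15. 39. 14.] hull d 26
side red [176 245  19  16 237] mid [493. 301.  11.] ext [58. 57.  7.] hull d 59
side red [151 276  21  18 287] mid [485. 434.  12.] ext [58. 55.  7.] hull d 59
side gold [283 139  13   8  82] mid [ 460. -424.   12.] ext [51. 55.  7.] hull d 54
side gold [197 269  15  14 170] mid [390. 349.  12.] ext [43. 45.  7.] hull d 45
side teal [299 177  16  11 130] mid [ 289. -206.   11.] ext [55. 55.  6.] hull d 58
side disp 415 [474.  -6.  30.] [555. 148.  91.]
handle [517. 142.  75.] 36 cheeks [516.  69.] ((146.64498901367188, 79.91653442382812), 87.65985870361328)
```

carry_out --steps '[0,-2,-4,0,0,0,0,-2,-4,0,0,0,0,-2,-4,0,0,0,0,-1,-2,0,0,0,0,0,0,0,0,0]'

```text
time: 1.72
position: [525.9, 70.6, 347.7]
tcp_rot: [1.0, 0.001, 0.002, 0.0]
wrist_force: [0.5, -0.1, -0.9]
finger_gap: 85.7
```

Run:
```python
from h import *
im=cam("wrist"); o=env.get_obs(); print(o["time"],o["position"],o["tcp_rot"],np.round(im["mount"],2).tolist(),im["fovy"]); save(im,"w1.png",None,1.5)
np.save("w1.npy",dict(im),allow_pickle=True)
for p in [(0,0),(511,0),(0,383),(511,383)]: print(np.round(world(im)[p[1],p[0]]))
```

```text
1.775 [525.46925419  70.05921823 346.05996738] [9.99999660e-01 3.18768504e-04 7.46579661e-04 1.47239658e-04] [[1.0, -0.0, -0.0, -0.72], [0.0, 0.96, 0.28, -71.13], [0.0, -0.28, 0.96, -168.46], [0.0, 0.0, 0.0, 1.0]] 69.0016364626083
[120. 311.   1.]
[1667.  612. -897.]
[467.  82. 467.]
[584.  82. 467.]
```

View pics/w1.png

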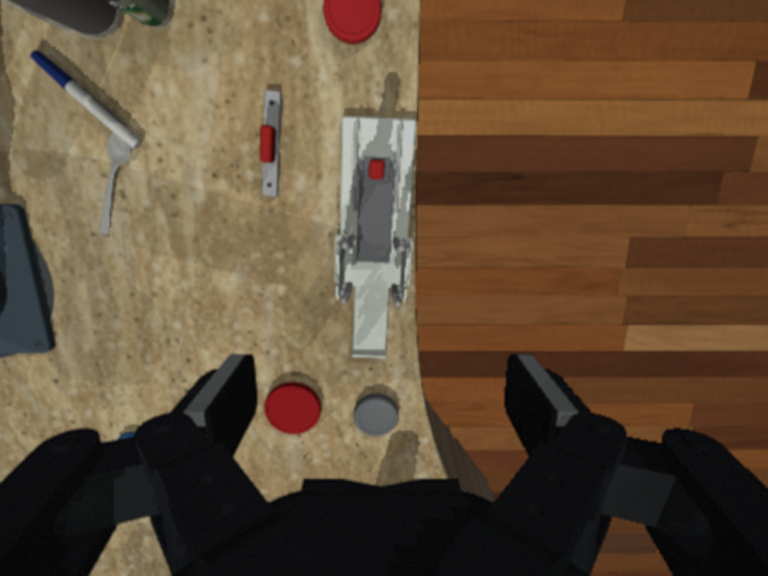

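The wrist view shows the dispenser along +y, with the handle at (376,168), the tongue tip at (369,355), the bar at (270,143) and a red lid at (352,12).

```bash
cat >> h.py <<'E'
def rmask(im):
    hsv=cv2.cvtColor(im["frame"],cv2.COLOR_RGB2HSV); return ((hsv[...,0]<7)|(hsv[...,0]>172))&(hsv[...,1]>130)
def unproj(im,uv,z):
    "pixel(s) -> world at height z"
    uv=np.atleast_2d(uv).astype(float); r=np.c_[(uv-[im["cx"],im["cy"]])/im["f"],np.ones(len(uv))]@np.array(im["R"]); C=-np.array(im["R"]).T@im["t"]
    return C+r*((z-C[2])/r[:,2])[:,None]
E
python3 - <<'E'
from h import *
im=np.load("w1.npy",allow_pickle=True).item(); W=world(im); z=W[...,2]
print("table z",np.nanmedian(z[150:230,120:160]))
m=rmask(im)
k,lab,st,ce=cv2.connectedComponentsWithStats(m.astype(np.uint8))
for i in range(1,k):
    if st[i,4]>30:
        p=W[lab==i]; zt=np.nanpercentile(p[:,2],90); print(st[i],"ztop",round(zt,1),"center at ztop",np.round(unproj(im,ce[i],zt),1),"med",np.round(np.nanmedian(p[p[:,2]>zt-5],0),1))
R=(W[...,0]>440)&(W[...,0]<600)&(W[...,1]>-80)&(W[...,1]<260)&~m
for lo,hi in((3.5,16),(60,78),(78,95)):
    q=W[R&(z>lo)&(z<hi)]; r=cv2.minAreaRect(q[:,:2].astype(np.float32)); print(lo,hi,len(q),r,np.round(np.percentile(q,[0.5,99.5],0),1).tolist())
# bands for base edges along y
for y0 in range(-60,230,15):
    q=W[R&(z>3.5)&(z<16)&(abs(W[...,1]-y0)<6)]
    if len(q)>5: print(y0,len(q),np.round(np.percentile(q[:,0],[1,99]),1),round(np.median(q[:,2]),1))
hs=cv2.cvtColor(im["frame"],cv2.COLOR_RGB2HSV); B=(W[...,0]>360)&(W[...,0]<440)&(W[...,1]>90)&(W[...,1]<250)&(z>4)
q=W[B]; print("bar",len(q),cv2.minAreaRect(q[:,:2].astype(np.float32)))
save(im,"disp.png",(215,70,290,245),3.4)
E
```

```text
table z 0.09763682325308015
[216   0  38  29 926] ztop 14.4 center at ztop [[496.5 290.8  14.4]] med [496.7 292.5  13.1]
[173  83  10  25 223] ztop 33.3 center at ztop [[402.1 164.8  33.3]] med [400.8 164.4  31.7]
[246 106  10  14 123] ztop 81.1 center at ztop [[521.7 138.6  81.1]] med [521.7 137.9  79.7]
[ 176  255   38   35 1011] ztop 13.3 center at ztop [[ 407.  -175.    13.3]] med [ 406.3 -176.9   12.1]
3.5 16 4139 ((517.69970703125, 79.36286926269531), (102.40113067626953, 319.0605773925781), 2.1688623428344727) [[470.5, -78.0, 7.3], [564.1, 194.3, 15.8]]
60 78 178 ((518.4869995117188, 72.99547576904297), (150.2186737060547, 74.87300872802734), 89.82731628417969) [[480.9, -1.1, 60.3], [555.3, 148.0, 78.0]]
78 95 243 ((519.249267578125, 70.24530792236328), (149.16757202148438, 75.67282104492188), 87.08868408203125) [[478.1, -4.2, 78.1], [555.7, 65.1, 92.7]]
-60 132 [492.7 533.6] 10.1
-45 133 [492.9 535.5] 10.0
-30 140 [493.2 535.3] 9.9
-15 138 [493.4 535.2] 10.1
0 209 [469.9 561.3] 10.2
15 278 [469.9 562.9] 10.4
30 160 [470.2 562.7] 10.4
45 76 [470.7 564.2] 10.7
60 130 [472.8 563.4] 10.2
75 159 [478.6 560.1] 10.1
90 144 [478.9 561.6] 10.2
105 147 [479.3 561.3] 10.4
120 157 [479.7 562.9] 10.2
135 153 [480.  562.5] 10.3
150 252 [482.2 563.9] 10.3
165 321 [482.6 563.5] 10.4
180 324 [482.9 564.9] 10.5
195 164 [483.2 563.5] 9.9
bar 814 ((400.3305969238281, 165.13375854492188), (115.66404724121094, 17.815847396850586), 84.57221221923828)
```

View pics/disp.png

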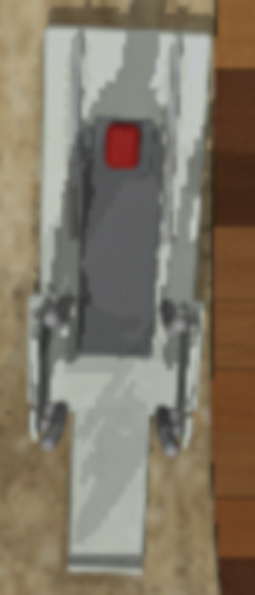

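carry_out --steps '[-0.38,-3.4,5,0,0,0,0,-3.46,5,0,0,0,0,0,5,0,0,0,0,0,5,0,0,0,0,0,5,0,0,0,0,0,4.8,0,0,0.24,0,0,0,0,0,0]'

```text
time: 2.65
position: [514.4, 137.0, 40.6]
tcp_rot: [1.0, -0.021, -0.007, 0.001]
wrist_force: [-0.6, 0.5, 0.7]
finger_gap: 85.5
```

carry_out --steps '[0,0,0,0,0,0,0,0,0,0,0,0,0,0,0,0,0,0,0,0,0,0,0,0,0,0,0,0,0,0,0,0,0,0,0,0]' --fingers 0

```text
time: 3.4
position: [522.8, 138.8, 49.6]
tcp_rot: [1.0, -0.021, 0.002, -0.0]
wrist_force: [0.9, -0.8, 6.4]
finger_gap: 13.4
```

carry_out --steps '[0,-1,0,0,0,0,0,-1,0,0,0,0,0,-1,0,0,0,0,0,-0.8,0,0,0,0,0,-0.4,0,0,0,0,0,0,0,0,0,0]'

```text
time: 4.15
position: [524.6, 177.8, 49.5]
tcp_rot: [1.0, -0.021, 0.002, 0.003]
wrist_force: [0.6, -7.1, 6.9]
finger_gap: 13.4
```

carry_out --steps '[0,-0.2,0,0,0,0,0,0,0,0,0,0]'

```text
time: 4.4
position: [524.5, 177.7, 49.5]
tcp_rot: [1.0, -0.022, 0.002, 0.005]
wrist_force: [0.0, -9.8, 7.7]
finger_gap: 13.3
```

carry_out --steps '[0,0,0,0,0,0,0,0,0,0,0,0,0,0,0,0,0,0]' --fingers 1

```text
time: 4.78
position: [522.5, 182.8, 47.1]
tcp_rot: [1.0, -0.021, -0.001, -0.0]
wrist_force: [-0.2, -0.2, 0.7]
finger_gap: 67.2
```

carry_out --steps '[0,0,-5,0,0,0,0,0,-5,0,0,0,0,3,-5,0,0,0,0,3,0,0,0,0,0,0,0,0,0,0]'

```text
time: 5.4
position: [521.0, 121.6, 198.6]
tcp_rot: [1.0, -0.022, 0.001, -0.0]
wrist_force: [0.3, 0.6, -0.7]
finger_gap: 85.3
```

Run:
```python
from h import *
im=cam("wrist"); o=env.get_obs(); print(o["time"],o["position"],o["joint_pos"]); np.save("w2.npy",dict(im),allow_pickle=True)
W=world(im); z=W[...,2]; m=rmask(im)
k,lab,st,ce=cv2.connectedComponentsWithStats(m.astype(np.uint8))
for i in range(1,k):
    if st[i,4]>30:
        p=W[lab==i]; zt=np.nanpercentile(p[:,2],90); print(st[i],"ztop",round(zt,1),"center at ztop",np.round(unproj(im,ce[i],zt),1))
u=np.array([0.042,1])/np.hypot(1,.042); v=np.array([u[1],-u[0]])
D=W[...,:2]-[517,30.5]; a=D@u; b=D@v
R=(abs(b)<60)&(a>-140)&(a<180)&~m
q=R&(z>5)&(z<16)
for a0 in range(-120,170,20):
    s=q&(abs(a-a0)<8); 
    if s.sum()>20: print(a0,np.round(np.percentile(b[s],[1,99]),1))
s=q&(abs(b)<20); print("along",np.round(np.percentile(a[s],[.2,99.8]),1))
for sgn in(-1,1):
    s=R&(z>76)&(b*sgn>0); print(s.sum(),"cheek a,b",np.round(np.percentile(a[s],[1,99]),1),np.round(np.percentile(b[s],[1,99]),1))
save(im,"w2.png",None,1.5)
```

```text
5.45 [520.49787826 122.46986269 197.61500745] [1.05173252e-01 7.15128733e-02 1.07683042e-01 1.60700890e+00
 7.37908242e-04 1.71905687e+00]
[ 198    0   55   44 1973] ztop 14.3 center at ztop [[496.3 292.6  14.3]]
[247 116  15  20 280] ztop 81.0 center at ztop [[523.4 178.1  81. ]]
[145 122  16  34 465] ztop 32.8 center at ztop [[403.5 166.5  32.8]]
-120 [-21.2  21.1]
-100 [-20.9  20.8]
-80 [-22.1  20.6]
-60 [-21.8  20.6]
-40 [-32.7  32.7]
-20 [-35.1  34.9]
0 [-46.7  45.6]
20 [-46.2  46.4]
40 [-41.4  40.8]
60 [-41.2  41.7]
80 [-40.5  41. ]
100 [-41.3  41.9]
120 [-40.5  41.2]
140 [-41.2  41.9]
160 [-40.4  41.2]
along [-128.5  164. ]
15891 cheek a,b [ 13.9 112.4] [-59.9  -0.6]
17024 cheek a,b [ 16.8 112.3] [ 0.7 59.8]
```

View pics/w2.png

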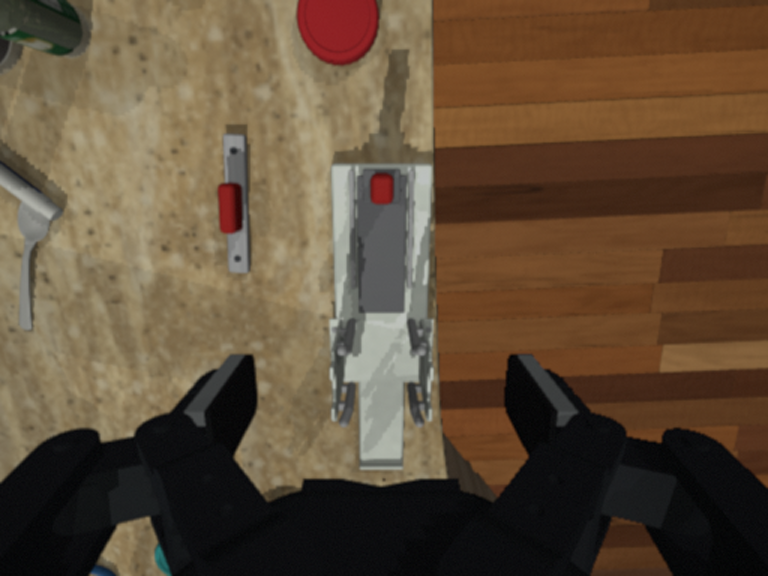

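```bash
cat >> h.py <<'E'
C0=np.array([517.0,30.3]); U=np.array([.042,.9991]); V=np.array([.9991,-.042])  # dispenser centre, x and -y axes
def disp(a,b=0): return C0+a*U+b*V
def go(x,y,z):
    "shift in tool axes, cm, from the measured pose"
    o=env.get_obs(); R=Ro.from_quat(o["tcp_rot"]).as_matrix(); print("t",o["time"],"pos",np.round(o["position"],1),"shift",np.round(R.T@(np.array([x,y,z])-o["position"])/10,2),"yaw",round(np.degrees(np.arctan2(R[1,0],R[0,0])),1))
def lids(im):
    W=world(im); hsv=cv2.cvtColor(im["frame"],cv2.COLOR_RGB2HSV); g=(hsv[...,0]>14)&(hsv[...,0]<27)&(hsv[...,1]>130)&(W[...,2]>6)&(W[...,2]<30)
    for c,m in(("red",rmask(im)),("gold",g)):
        k,lab,st,ce=cv2.connectedComponentsWithStats(m.astype(np.uint8))
        for i in range(1,k):
            if st[i,4]<150: continue
            s=(lab==i); zt=np.nanpercentile(W[s][:,2],80); s&=W[...,2]>zt-4
            (e,d,_)=cv2.fitEllipse(cv2.convexHull(np.argwhere(s)[:,::-1].astype(np.float32)))
            q=unproj(im,np.argwhere(s)[:,::-1],zt)[:,:2].astype(np.float32); cc,r=cv2.minEnclosingCircle(q)
            print(c,st[i],"z",round(zt,1),"circle",np.round(cc,1),"d",round(2*r,1),"ell",np.round(unproj(im,e,zt)[0,:2],1))
E
python3 - <<'E'
from h import *
go(496.3,292.6,197)
E
```

```text
t 5.45 pos [520.5 122.5 197.6] shift [ -3.15 -16.89   0.07] yaw -2.5
```

carry_out --steps '[0,0,0,0,0,-1,0,0,0,0,0,-1,0,0,0,0,0,-1,0,0,0,0,0,-1,0,0,0,0,0,-1,0,0,0,0,0,-1,0,0,0,0,0,-1,0,0,0,0,0,-1,0,0,0,0,0,-1,5.5,-1,0,0,0,0,5.5,-1,0,0,0,0,5.5,-1,0,0,0,0]'

```text
time: 6.95
position: [496.2, 291.2, 196.3]
tcp_rot: [0.722, 0.692, -0.001, -0.001]
wrist_force: [1.2, -0.2, -0.8]
finger_gap: 85.1
```

Run:
```python
from h import *
im=cam("wrist"); lids(im); go(496.3,292.6,-1); save(im,"w3.png",None,1.5)
```

```text
red [125  85  36  14 410] z 32.3 circle [399.8 169.3] d 35.2 ell [399.6 169. ]
red [ 341  132   50   47 1867] z 13.8 circle [486.9 432.5] d 61.5 ell [485.6 433.1]
red [ 239  143   47   47 1742] z 13.7 circle [494.9 302.9] d 60.7 ell [494.4 302.5]
red [143 189  30  25 481] z 79.4 circle [521.9 181. ] d 18.4 ell [521.7 180.9]
gold [ 281   57   38   42 1234] z 13.4 circle [391.8 351.5] d 46.5 ell [391.5 351.1]
t 7.0 pos [494.1 298.4 195.8] shift [-0.69  0.33 19.67] yaw 88.0
```

Run:
```python
from h import *
for _ in range(3): im=cam("wrist")
lids(im); go(496.3,292.6,-1)
```

```text
red [121  85  39  15 446] z 32.4 circle [400.6 166.9] d 38.7 ell [400.1 167.3]
red [ 337  134   51   47 1882] z 13.8 circle [486.6 432.2] d 61.5 ell [486.  432.2]
red [ 236  144   48   47 1762] z 13.7 circle [495.3 300.8] d 61.0 ell [494.6 300.8]
red [140 190  31  25 522] z 79.5 circle [522.  178.9] d 20.8 ell [521.8 179. ]
gold [ 279   59   40   42 1304] z 13.4 circle [392. 350.] d 47.1 ell [391.5 349.9]
t 7.15 pos [496.1 290.3 196.2] shift [ 0.26  0.06 19.72] yaw 87.8
```

carry_out --steps '[1.0,-0.12,5,0,0,0,0,0,5,0,0,0,0,0,5,0,0,0,0,0,3.7,0,0,0,0,0,1,0,0,0,0,0,0,0,0,0,0,0,0,0,0,0]'

```text
time: 8.02
position: [498.6, 299.3, 3.2]
tcp_rot: [0.722, 0.692, 0.002, 0.001]
wrist_force: [-0.4, 0.0, 1.2]
finger_gap: 85.3
```

carry_out --steps '[0,0,0,0,0,0,0,0,0,0,0,0,0,0,0,0,0,0,0,0,0,0,0,0]' --fingers 0.6

```text
time: 8.52
position: [496.7, 298.8, 0.8]
tcp_rot: [0.722, 0.692, 0.0, 0.0]
wrist_force: [-0.3, 0.2, 0.2]
finger_gap: 50.8
```

Run:
```python
from h import *
im=cam("wrist"); save(im,"w4.png",None,1.5); lids(im)
save(cam("side"),"s4.png",(120,200,260,320),5)
```

```text
red [  0  55  28  30 689] z 24.4 circle [402.4 184. ] d 13.3 ell [402.3 183.9]
red [ 414  154   98   99 7958] z 13.6 circle [486.  431.1] d 63.2 ell [484.6 431.1]
red [ 205  177  100   96 7477] z 13.6 circle [494.8 300.8] d 61.3 ell [493.1 300.9]
red [   0  278   69   71 2591] z 58.1 circle [520.  192.7] d 47.2 ell [549.4 152.9]
gold [ 295    0   96   87 6761] z 13.3 circle [392.4 349.3] d 47.6 ell [391.5 349.3]
```

View pics/w4.png

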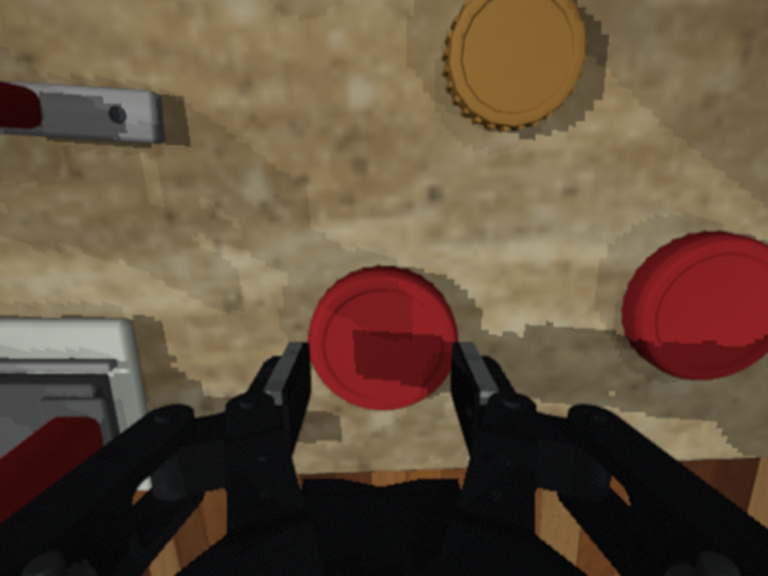

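carry_out --steps '[0,0,0,0,0,0,0,0,0,0,0,0,0,0,0,0,0,0]' --fingers 0.4

```text
time: 9.0
position: [496.6, 298.7, 0.6]
tcp_rot: [0.722, 0.692, -0.0, -0.0]
wrist_force: [0.1, 0.2, -0.5]
finger_gap: 33.9
```

View pics/s4.png

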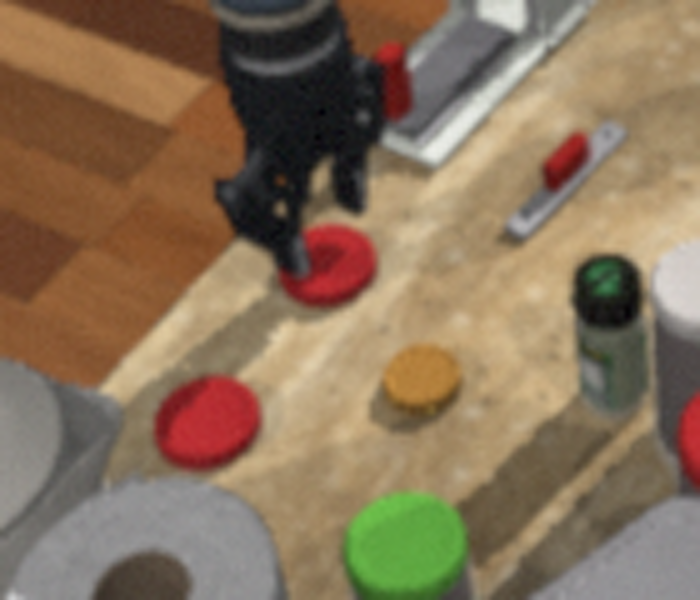

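Run:
```python
from h import *
im=cam("wrist"); W=world(im); o=env.get_obs()
R=Ro.from_quat(o["tcp_rot"]).as_matrix(); T=(W-o["position"])@R
# finger points: x within 60, near tool
m=(abs(T[...,0])<57)&(abs(T[...,1])<20)&(W[...,2]>3)&~rmask(im)&(im["depth"]<190)
for s in(-1,1):
    q=T[m&(T[...,0]*s>5)]; i=np.argsort(-q[:,2])[:15]; print(s,len(q),np.round(q[i[::3]],1).tolist(), "min|x|",np.round(np.percentile(abs(q[:,0]),[0.5,5]),1))
print(o["position"],o["finger_gap"])
save(im,"w5.png",(150,150,370,384),2.5)
```

```text
-1 18718 [[-22.1, -19.7, -2.8], [-21.5, -11.0, -30.5], [-18.8, -11.7, -30.8], [-21.9, -11.8, -31.1], [-16.1, 5.1, -31.5]] min|x| [5.4 8.6]
1 18741 [[29.6, -15.1, -2.8], [27.5, -18.6, -3.6], [26.9, -19.3, -7.7], [31.1, -11.1, -9.7], [32.9, 1.3, -10.0]] min|x| [5.4 8.7]
[496.66510062 298.72161176   0.68618369] 33.80301673720934
```

View pics/w5.png

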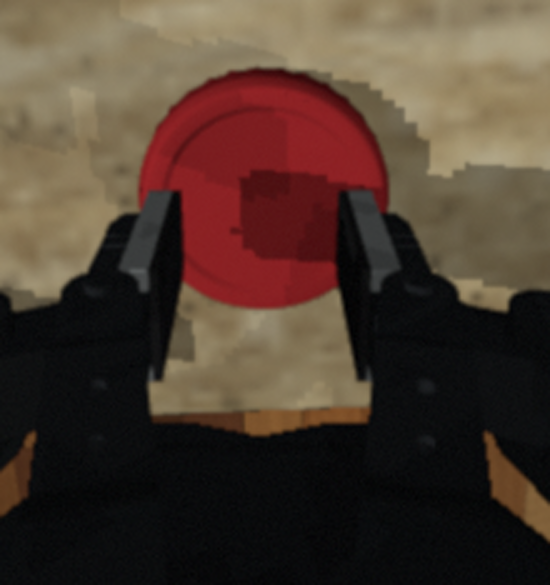

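carry_out --steps '[0,0,-0.5,0,0,0,0,0,0,0,0,0,0,0,0,0,0,0,0,0,0,0,0,0]' --fingers 0.8

```text
time: 9.55
position: [496.6, 298.7, 5.7]
tcp_rot: [0.722, 0.692, -0.0, -0.0]
wrist_force: [0.2, -0.3, -0.2]
finger_gap: 68.2
```

carry_out --steps '[0,0,1,0,0,0,0,0,1,0,0,0,0,0,0,0,0,0,0,0,0,0,0,0]'

```text
time: 10.05
position: [496.4, 298.6, -14.7]
tcp_rot: [0.722, 0.692, -0.0, -0.0]
wrist_force: [0.4, 0.6, 0.7]
finger_gap: 68.3
```

Run:
```python
from h import *
im=cam("wrist"); W=world(im); o=env.get_obs()
R=Ro.from_quat(o["tcp_rot"]).as_matrix(); T=(W-o["position"])@R
dark=im["frame"].max(-1)<100
for s in(-1,1):
    for y0 in(-11,-5,0,5,11):
        m=dark&(abs(T[...,1]-y0)<2.5)&(T[...,0]*s>20)&(T[...,0]*s<60)&(W[...,2]>1); q=T[m]; q=q[np.argsort(-q[:,2])][:40]; print(s,y0,m.sum(),np.round(np.median(q[:20],0),1) if len(q) else 0)
print(o["position"],o["finger_gap"],o["wrist_force"])
save(im,"w6.png",(150,100,370,384),2)
```

```text
-1 -11 5271 [-25.8  -9.3 -26.5]
-1 -5 1629 [-27.4  -5.2 -26.3]
-1 0 1348 [-22.8  -0.  -26.2]
-1 5 1545 [-24.9   4.2 -26.4]
-1 11 359 [-23.3  10.3 -27.1]
1 -11 4838 [ 31.7 -11.2 -20.1]
1 -5 1628 [ 31.7  -4.  -25.9]
1 0 1355 [ 29.   -0.4 -25.8]
1 5 1449 [ 24.3   4.5 -26.1]
1 11 445 [ 30.9  11.3 -25.4]
[496.74105008 298.79996154 -14.26702147] 68.33294575790553 [-0.07874944 -0.03328438 -0.21074347]
```

View pics/w6.png

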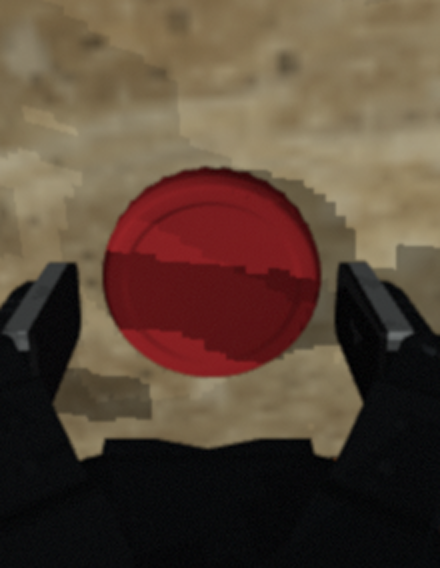

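carry_out --steps '[0,0,1,0,0,0,0,0,0.5,0,0,0,0,0,0.5,0,0,0,0,0,0,0,0,0]'

```text
time: 10.6
position: [496.4, 298.7, -32.8]
tcp_rot: [0.722, 0.692, -0.0, -0.0]
wrist_force: [-2.9, -1.8, 7.9]
finger_gap: 68.3
```

carry_out --steps '[0,0,0,0,0,0,0,0,0,0,0,0,0,0,0,0,0,0]' --fingers 0.55

```text
time: 10.98
position: [498.4, 299.4, -30.2]
tcp_rot: [0.722, 0.692, 0.002, 0.001]
wrist_force: [-4.1, -0.7, 15.0]
finger_gap: 58.8
```

carry_out --steps '[0,0,-0.6,0,0,0,0,0,0,0,0,0,0,0,0,0,0,0,0,0,0,0,0,0]' --fingers 0

```text
time: 11.48
position: [496.0, 298.5, -29.2]
tcp_rot: [0.722, 0.692, -0.001, -0.0]
wrist_force: [0.1, 0.0, 0.2]
finger_gap: 58.5
```

carry_out --steps '[0,0,-3,0,0,0,0,0,-3,0,0,0,0,0,0,0,0,0,0,0,0,0,0,0]'

```text
time: 11.98
position: [496.1, 298.5, 30.7]
tcp_rot: [0.722, 0.692, -0.001, -0.0]
wrist_force: [0.7, 0.7, -0.2]
finger_gap: 58.9
```

Run:
```python
from h import *
im=cam("wrist"); W=world(im); o=env.get_obs(); go(*disp(0),100)
lids(im)
save(im,"w7.png",(100,60,400,384),2); print(o["finger_gap"],o["wrist_force"])
```

```text
t 12.025 pos [495.6 298.3  30.1] shift [-26.69   3.25  -6.97] yaw 87.6
red [   0   61   65   29 1529] z 32.1 circle [403.3 175. ] d 28.3 ell [401.  173.4]
red [ 393  149   96   85 6355] z 13.7 circle [486.5 431.6] d 62.5 ell [485.1 431.5]
red [  194   190   120   115 10888] z 74.4 circle [493.4 300. ] d 61.2 ell [491.4 299.9]
red [   0  254   96   77 3091] z 78.8 circle [513.9 195. ] d 59.3 ell [514.  197.2]
gold [ 289    6   80   86 5109] z 13.3 circle [392.4 349.6] d 47.6 ell [391.4 349.6]
58.78796438738024 [-0.38331156 -0.79144286 -0.00375544]
```

View pics/w7.png

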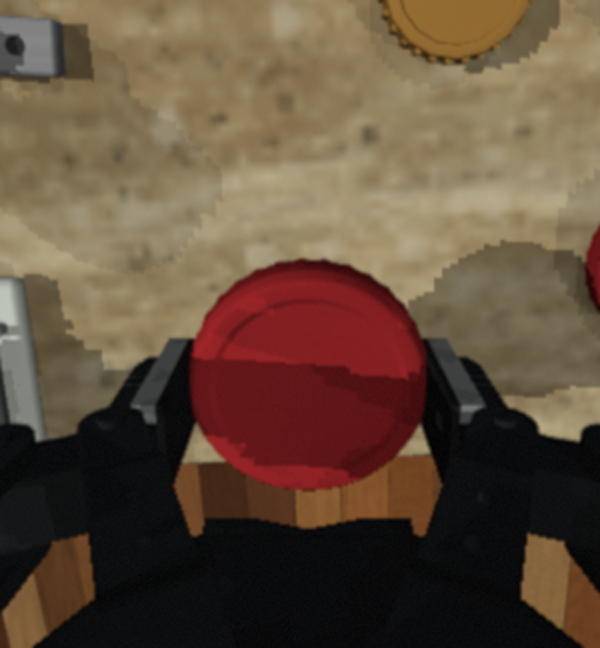

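carry_out --steps '[0,0,-5,0,0,0,-5.35,0.68,0,0,0,0,-5.35,0.68,0,0,0,0,-5.35,0.68,0,0,0,0,-5.35,0.68,0,0,0,0,-5.33,0.68,0,0,0,0,0,0,0,0,0,0,0,0,0,0,0,0,0,0,0,0,0,0,0,0,0,0,0,0]'

```text
time: 13.28
position: [519.2, 31.5, 81.5]
tcp_rot: [0.721, 0.693, -0.0, -0.0]
wrist_force: [0.4, 0.6, 0.3]
finger_gap: 58.6
```

Run:
```python
from h import *
im=cam("wrist"); W=world(im); o=env.get_obs(); go(518.6,29.9,40); lids(im)
R=Ro.from_quat(o["tcp_rot"]).as_matrix(); T=(W-o["position"])@R
for r in(345,365,380): print(r,np.round(T[r,236:280:10],0).tolist())
save(im,"w8.png",(80,100,430,384),2.2); np.save("w8.npy",dict(im),allow_pickle=True)
```

```text
t 13.325 pos [519.3  31.4  81.6] shift [-0.15 -0.07  4.16] yaw 87.7
red [   0   21   37   95 2581] z 12.8 circle [ 411.3 -161.2] d 68.8 ell [ 407.3 -168.6]
red [ 395   20   68   28 1557] z 32.6 circle [400.3 162.8] d 39.7 ell [400.7 162.6]
red [ 414  188   75   41 1825] z 79.6 circle [522.3 174.8] d 23.7 ell [522.1 174.7]
red [  194   190   120   116 10885] z 125.2 circle [516.4  32.8] d 61.4 ell [514.6  33. ]
345 [[-3.0, -12.0, -109.0], [-1.0, -11.0, -109.0], [2.0, -12.0, -109.0], [4.0, -12.0, -109.0], [7.0, -13.0, -110.0]]
365 [[-3.0, -12.0, -116.0], [-1.0, -12.0, -115.0], [2.0, -12.0, -115.0], [4.0, -12.0, -116.0], [7.0, -12.0, -115.0]]
380 [[-3.0, -12.0, -119.0], [-1.0, -11.0, -118.0], [2.0, -12.0, -119.0], [4.0, -11.0, -118.0], [6.0, -11.0, -119.0]]
```

View pics/w8.png

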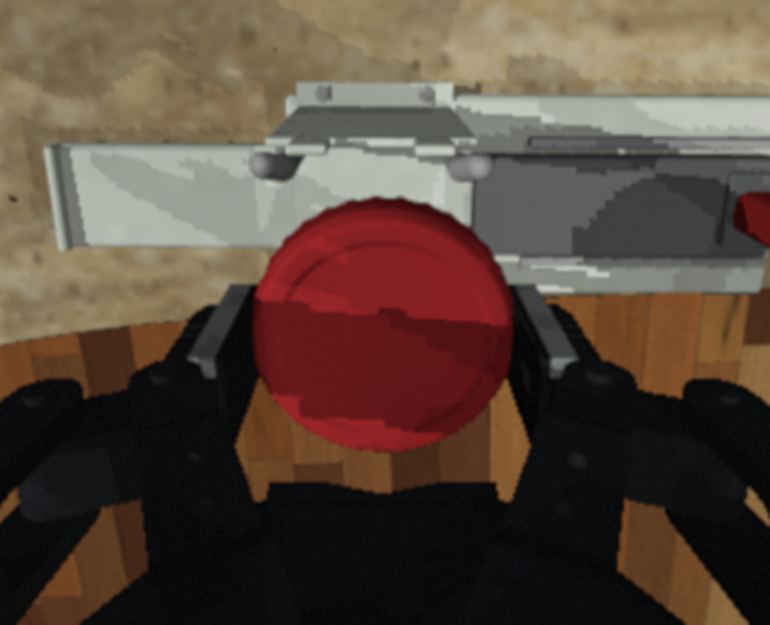

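Run:
```python
from h import *
im=np.load("w8.npy",allow_pickle=True).item(); W=world(im)
f=lambda P:(np.round((np.atleast_2d(P)[:,:2]-C0)@np.c_[U,V],1)).tolist()
for p in((268,163),(480,167)):
    uv=np.array(p)/2.2+[80,100]; q=W[int(uv[1]),int(uv[0])]; print("rod",uv,np.round(q,1),f(q),f(unproj(im,uv,83)))
print("lid",f([516.4,32.8]))
D=(W[...,:2]-C0); a=D@U; b=D@V; z=W[...,2]
m=(z>60)&(z<95)&(b<-15)&(b>-50)&(abs(a)<45)
for lo,hi in((60,70),(70,78),(78,83),(83,88),(88,95)):
    s=m&(z>=lo)&(z<hi); print(lo,s.sum(),"a",np.round(np.percentile(a[s],[1,50,99]),1),"b",np.round(np.percentile(b[s],[1,50,99]),1))
```

```text
rod [201.81818182 174.09090909] [484.9   1.8  82.2] [[-29.8, -30.9]] [[-29.2, -31.0]]
rod [298.18181818 175.90909091] [487.8  61.3  82.6] [[29.8, -30.5]] [[29.8, -30.0]]
lid [[2.5, -0.7]]
60 275 a [-30.2  -3.8  28.7] b [-38.1 -37.8 -26.1]
70 356 a [-29.2  -1.1  28.1] b [-38.1 -37.6 -23.5]
78 622 a [-34.4  -0.   33. ] b [-38.  -35.6 -26.1]
83 90 a [-33.3 -12.4  31.6] b [-38.1 -37.6 -28.1]
88 215 a [-22.7 -12.5  21.3] b [-38.  -36.7 -35.1]
```

carry_out --steps '[-0.26,0.05,1.5,0,0,0,0,0,1.5,0,0,0,0,0,1.2,0,0,0,0,0,0,0,0,0,0,0,0,0,0,0]'

```text
time: 13.95
position: [519.9, 27.6, 39.7]
tcp_rot: [0.722, 0.692, 0.0, 0.0]
wrist_force: [-0.1, 0.1, 0.2]
finger_gap: 58.5
```

carry_out --steps '[0,0,1,0,0,0,0,0,0,0,0,0,0,0,0,0,0,0]'

```text
time: 14.32
position: [519.8, 27.7, 29.7]
tcp_rot: [0.722, 0.692, -0.0, -0.0]
wrist_force: [0.0, -0.3, -1.3]
finger_gap: 58.7
```

Force-free inside the bore; going down further.

carry_out --steps '[0,0,1,0,0,0,0,0,1,0,0,0,0,0,1,0,0,0,0,0,0,0,0,0,0,0,0,0,0,0]'

```text
time: 14.95
position: [519.8, 27.6, -0.4]
tcp_rot: [0.722, 0.692, -0.0, -0.0]
wrist_force: [-0.7, -0.6, 0.5]
finger_gap: 58.7
```

carry_out --steps '[0,0,0.6,0,0,0,0,0,0.4,0,0,0,0,0,0,0,0,0,0,0,0,0,0,0]'

```text
time: 15.45
position: [519.9, 27.6, -10.3]
tcp_rot: [0.722, 0.692, 0.0, 0.0]
wrist_force: [-0.5, -0.2, 0.0]
finger_gap: 58.8
```

carry_out --steps '[0,0,0,0,0,0,0,0,0,0,0,0,0,0,0,0,0,0,0,0,0,0,0,0]' --fingers 0.85

```text
time: 15.95
position: [519.9, 27.6, -10.2]
tcp_rot: [0.722, 0.692, 0.0, 0.0]
wrist_force: [-0.6, -0.1, 0.3]
finger_gap: 72.7
```

carry_out --steps '[0,0,-2,0,0,0,0,0,-4,0,0,0,0,0,-5,0,0,0,0,0,-5,0,0,0,0,0,-5,0,0,0,0,0,0,0,0,0,0,0,0,0,0,0,0,0,0,0,0,0]' --fingers 1

```text
time: 16.95
position: [518.7, 27.7, 197.7]
tcp_rot: [0.722, 0.692, -0.001, -0.001]
wrist_force: [0.3, -0.3, -0.3]
finger_gap: 85.4
```

Run:
```python
from h import *
im=cam("wrist"); lids(im); go(486.5,431.6,197)
save(im,"w9.png",(150,60,380,280),2.5)
```

```text
red [  42   47   69   68 3652] z 12.9 circle [ 406.2 -177.5] d 78.4 ell [ 404.9 -177.6]
red [350  53  40  17 534] z 32.7 circle [400.1 163.2] d 39.3 ell [400.3 163.2]
red [ 230  146   48   47 1754] z 23.7 circle [517.7  29.5] d 60.5 ell [517.2  29.3]
red [365 164  38  21 557] z 80.0 circle [522.8 175.6] d 21.6 ell [522.8 175.7]
gold [502  34  10  35 239] z 13.3 circle [395.7 331.7] d 32.5 ell [395.2 332.2]
t 17.0 pos [518.7  27.7 197.6] shift [40.22 -4.91  0.08] yaw 87.6
```

View pics/w9.png

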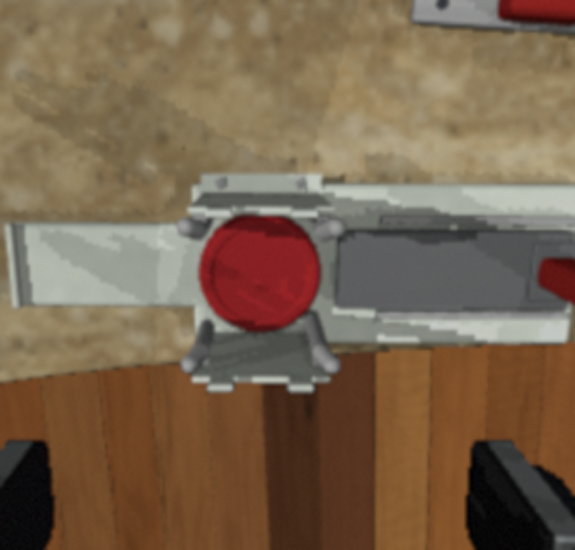

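carry_out --steps '[5,-0.6,0,0,0,0,5,-0.6,0,0,0,0,5,-0.6,0,0,0,0,5,-0.6,0,0,0,0,5,-0.6,0,0,0,0,5,-0.6,0,0,0,0,5,-0.6,0,0,0,0,5,-0.58,0,0,0,0,0,0,0,0,0,0,0,0,0,0,0,0,0,0,0,0,0,0]'

```text
time: 18.38
position: [489.1, 428.0, 199.6]
tcp_rot: [0.722, 0.692, -0.0, 0.0]
wrist_force: [0.3, -0.4, 0.1]
finger_gap: 85.3
```

Run:
```python
from h import *
im=cam("wrist"); lids(im); go(487.8,429.5,-29); W=world(im)
for s in (cam("side"),im):
    W=world(s); D=W[...,:2]-[486.5,431.6]; a=D@U;b=D@V
    m=(abs(a)<130)&(abs(b)<130)&(W[...,2]>16)&(W[...,2]<130); q=np.c_[a[m],b[m],W[m][:,2]]
    H,_,_=np.histogram2d(q[:,0],q[:,1],bins=[np.arange(-130,131,26)]*2); print(H.astype(int))
```

```text
red [  6  98  45  13 473] z 32.1 circle [399.5 168.8] d 41.1 ell [400. 169.]
red [ 234  142   47   46 1729] z 13.7 circle [486.6 433.8] d 60.7 ell [485.9 433.9]
red [ 20 199  49  26 698] z 78.9 circle [522.7 180. ] d 23.5 ell [522.2 180. ]
gold [ 166   70   40   41 1248] z 13.2 circle [392.2 351.2] d 47.5 ell [391.6 351.3]
t 18.425 pos [489.2 428.  199.9] shift [ 0.15 -0.15 22.89] yaw 87.5
[[ 0  0  0  0  0  0  0  0  0  0]
 [ 0  0  0  0  0  0  0  0  0  0]
 [ 0  0  0  0  0  0  0  0  0  0]
 [ 0  0  0  0  0  0  0  0  0  0]
 [ 0  0  0  0  0  0  0  0  0  0]
 [ 0  0  0  0  0  0  0  0  0  0]
 [ 0  0  0  0  0  0  0  0  0  0]
 [ 0  0  0  0  0  0  0  0  0  0]
 [ 0  0  0  0  0  0  0  0  0  0]
 [ 0  0  0  8 14  6  0  0  0  0]]
[[   0    0    0    0    0    0    0    0    0    0]
 [   0    0    0    0    0    0    0    0    0    0]
 [   0    0    0    0    0    0    0    0    0    0]
 [   0    0    0    0    0    0    0    0    0    0]
 [   0    0    0    0    0    0    0    0    0    0]
 [   0    0    0    0    1    1    0    0    0    0]
 [   0    0    0    0    0    0    0    0    0    0]
 [   0    0    0    0    0    0    0    0    0    0]
 [   0    0    0    0    0    0    0    0    0    0]
 [   0  310 1471 1284 1040  604    0    0    0    0]]
```

carry_out --steps '[0.25,-0.15,5,0,0,0,0,0,5,0,0,0,0,0,5,0,0,0,0,0,4.9,0,0,0,0,0,2,0,0,0,0,0,1,0,0,0,0,0,0,0,0,0,0,0,0,0,0,0]'

```text
time: 19.48
position: [489.3, 433.1, -26.6]
tcp_rot: [0.722, 0.692, 0.002, 0.0]
wrist_force: [0.5, -0.1, -0.1]
finger_gap: 85.3
```

carry_out --steps '[0,0,0,0,0,0,0,0,0,0,0,0,0,0,0,0,0,0,0,0,0,0,0,0]' --fingers 0

```text
time: 19.98
position: [489.0, 433.0, -26.9]
tcp_rot: [0.722, 0.692, 0.002, 0.0]
wrist_force: [-0.5, 0.3, 5.8]
finger_gap: 58.2
```

carry_out --steps '[0,0,-3,0,0,0,0,0,-4,0,0,0,0,0,-4,0,0,0,0,0,0,0,0,0,0,0,0,0,0,0]'

```text
time: 20.6
position: [487.1, 431.7, 80.1]
tcp_rot: [0.722, 0.692, -0.0, -0.0]
wrist_force: [0.1, -0.1, -2.1]
finger_gap: 57.7
```

Run:
```python
from h import *
im=cam("wrist"); lids(im); go(519.8,27.6,82)
```

```text
red [  196   189   116   113 10366] z 120.4 circle [484.7 432.7] d 61.1 ell [482.8 432.8]
gold [ 115   50   62   64 2963] z 13.2 circle [392.2 351.4] d 47.7 ell [391.3 351.4]
t 20.65 pos [486.5 431.2  78.9] shift [-40.19   5.02  -0.25] yaw 87.6
```

carry_out --steps '[-5.02,0.62,-0.3,0,0,0,-5.02,0.62,0,0,0,0,-5.02,0.62,0,0,0,0,-5.02,0.62,0,0,0,0,-5.02,0.62,0,0,0,0,-5.02,0.62,0,0,0,0,-5.02,0.62,0,0,0,0,-5.02,0.62,0,0,0,0,0,0,0,0,0,0,0,0,0,0,0,0,0,0,0,0,0,0,0,0,0,0,0,0]'

```text
time: 22.15
position: [519.9, 29.7, 83.4]
tcp_rot: [0.721, 0.693, -0.0, -0.0]
wrist_force: [0.0, 1.1, 0.9]
finger_gap: 58.0
```

```bash
cat >> h.py <<'E'
def inhand():
    "lid in the hand against the near rods and cheek, dispenser axes"
    im=cam("wrist"); lids(im); W=world(im); a=(W[...,:2]-C0)@U; b=(W[...,:2]-C0)@V; z=W[...,2]
    m=(z>78)&(z<95)&(b<-15)&(b>-50)&(abs(a)<50); print("frame a",np.round(np.percentile(a[m],[1,99]),1),"b",np.round(np.percentile(b[m],[1]),1))
    return im
E
python3 - <<'E'
from h import *
inhand(); go(519.6,27.8,40)
E
```

```text
red [   0   18   41   97 2929] z 12.8 circle [ 409.6 -164.3] d 71.4 ell [ 405.9 -170.6]
red [ 396   19   68   28 1525] z 32.5 circle [402.1 162.8] d 40.2 ell [400.7 162.6]
red [  196   166   116   136 12022] z 123.8 circle [517.4  30.9] d 61.4 ell [515.7  30.9]
red [ 414  186   75   41 1812] z 79.5 circle [522.6 175.2] d 23.1 ell [522.5 175.1]
frame a [-33.9  32.7] b [-38.1]
t 22.2 pos [520.1  29.6  83.6] shift [-0.18 -0.04  4.36] yaw 87.7
```

carry_out --steps '[-0.14,-0.04,1.5,0,0,0,0,0,1.5,0,0,0,0,0,1.4,0,0,0,0,0,0,0,0,0,0,0,0.5,0,0,0,0,0,0.5,0,0,0,0,0,0,0,0,0]'

```text
time: 23.08
position: [519.6, 27.1, 29.5]
tcp_rot: [0.722, 0.692, -0.0, -0.0]
wrist_force: [0.4, -0.5, 0.9]
finger_gap: 57.7
```

carry_out --steps '[0,0,1,0,0,0,0,0,1,0,0,0,0,0,0.6,0,0,0,0,0,0.2,0,0,0,0,0,0,0,0,0,0,0,0,0,0,0]'

```text
time: 23.82
position: [520.1, 27.1, 2.1]
tcp_rot: [0.722, 0.692, 0.0, 0.0]
wrist_force: [-0.2, 0.5, -0.2]
finger_gap: 57.7
```

carry_out --steps '[0,0,0,0,0,0,0,0,0,0,0,0,0,0,0,0,0,0,0,0,0,0,0,0]' --fingers 0.85

```text
time: 24.32
position: [519.7, 27.2, 1.7]
tcp_rot: [0.722, 0.692, 0.0, 0.0]
wrist_force: [0.3, -0.4, -0.3]
finger_gap: 72.7
```

carry_out --steps '[0,0,-2,0,0,0,0,0,-4,0,0,0,0,0,-5,0,0,0,0,0,-5,0,0,0,0,0,-4,0,0,0,0,0,0,0,0,0,0,0,0,0,0,0]' --fingers 1

```text
time: 25.2
position: [519.6, 27.2, 201.3]
tcp_rot: [0.722, 0.692, -0.0, -0.0]
wrist_force: [-0.6, 0.4, 0.6]
finger_gap: 85.0
```

Run:
```python
from h import *
im=cam("wrist"); lids(im); go(460,-424,200)
for n in("scene","side"):
    print(n); lids(cam(n))
```

```text
red [  44   46   68   68 3602] z 12.9 circle [ 406.4 -177.8] d 78.0 ell [ 405.  -177.6]
red [349  52  40  16 523] z 32.7 circle [400.3 163.2] d 39.0 ell [400.4 163.3]
red [ 230  145   49   48 1910] z 37.1 circle [517.6  28.9] d 60.7 ell [516.9  29. ]
red [365 162  37  21 546] z 80.0 circle [522.3 175.3] d 21.7 ell [522.7 175.5]
gold [500  33  12  37 289] z 13.3 circle [394.6 333.3] d 37.1 ell [391.3 340.2]
t 25.25 pos [519.   27.2 200.3] shift [-4.533e+01 -4.010e+00  4.000e-02] yaw 87.6
scene
red [289 217  23  14 245] z 13.0 circle [ 400.7 -182.3] d 82.0 ell [ 399.5 -182.9]
side
red [267 171  20  14 213] z 11.8 circle [ 402.3 -176.4] d 84.0 ell [ 402.4 -176.8]
red [255 275  30  26 610] z 141.6 circle [151.5 386.7] d 73.7 ell [151.3 387.6]
gold [197 269  15  13 161] z 12.4 circle [388.9 349.9] d 48.1 ell [388.9 350. ]
```

carry_out --steps '[-5,-0.4,-0.5,0,0,0,-5,-0.4,-0.5,0,0,0,-5,-0.4,-0.5,0,0,0,-5,-0.4,-0.5,0,0,0,-5,-0.4,-0.5,0,0,0,-5,-0.4,-0.5,0,0,0,-5,-0.4,-0.5,0,0,0,-5,-0.4,-0.5,0,0,0,-3.5,-0.4,0,0,0,0]'

```text
time: 26.48
position: [464.6, -407.8, 240.1]
tcp_rot: [0.722, 0.692, -0.0, -0.001]
wrist_force: [-0.4, 0.4, 0.2]
finger_gap: 85.4
```

carry_out --steps '[0,0,0,0,0,-1,0,0,0,0,0,-1,0,0,0,0,0,-1,0,0,0,0,0,-1,0,0,0,0,0,-1,0,0,0,0,0,0,0,0,0,0,0,0]'

```text
time: 27.35
position: [465.3, -405.7, 240.8]
tcp_rot: [0.363, 0.932, 0.0, -0.001]
wrist_force: [0.4, -0.2, 0.3]
finger_gap: 85.3
```

Run:
```python
from h import *
im=cam("wrist"); lids(im); go(460,-424,-27); save(im,"w10.png",None,1.5)
for l in("gold_a","jar","red_a"):
    for r in env.look_for("wrist",l): print(l,r["conf"],np.round(r["rect"]))
W=world(im); q=W[(W[...,2]>16)&(W[...,2]<125)]; s=[cv2.minEnclosingCircle(q[(q[:,2]>100)&(q[:,2]<118)][:,:2].astype(np.float32))]; print("jar top",s)
```

```text
red [ 353  216   50   46 1507] z 13.5 circle [ 406.4 -181.6] d 78.2 ell [ 402. -183.]
red [394 354  24  30 420] z 37.9 circle [518.   25.1] d 63.0 ell [515.   30.9]
gold [ 220  126   43   44 1437] z 14.0 circle [ 464.8 -429.4] d 60.7 ell [ 464.2 -429.9]
t 27.4 pos [ 465.3 -405.8  241. ] shift [-0.87 -1.71 26.8 ] yaw 137.5
gold_a 0.94 [405. 159.  49.  43.]
gold_a 0.89 [299. 260.  39.  34.]
gold_a 0.86 [220. 124.  46.  48.]
jar 0.71 [211. 194.  39.  61.]
red_a 0.81 [394. 354.  21.  30.]
red_a 0.69 [407. 346.  43.  38.]
red_a 0.61 [219. 125.  44.  46.]
jar top [((501.8645324707031, -491.625), 147.737060546875)]
```

View pics/w10.png

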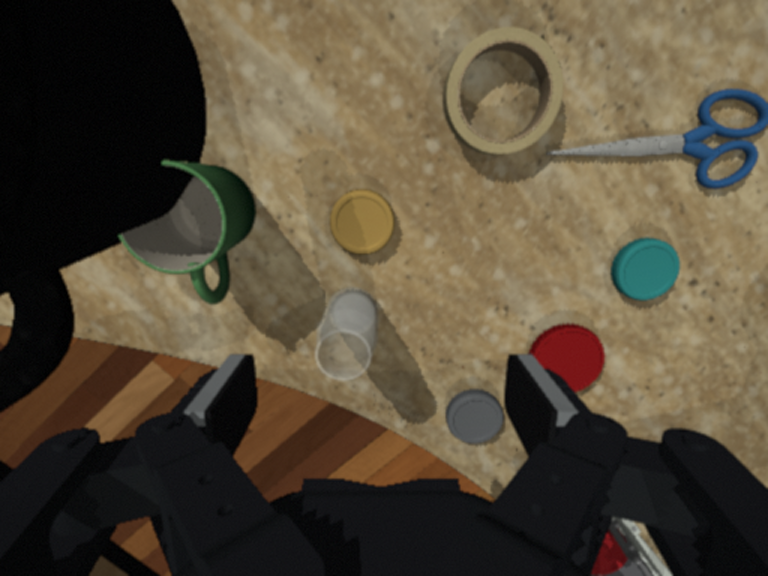

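carry_out --steps '[-1.7,-1.63,4,0,0,0,0,0,5,0,0,0,0,0,5,0,0,0,0,0,5,0,0,0,0,0,5,0,0,0,0,0,1.9,0,0,0,0,0,1,0,0,0,0,0,0,0,0,0,0,0,0,0,0,0]'

```text
time: 28.68
position: [468.6, -431.2, -24.6]
tcp_rot: [0.362, 0.932, -0.001, 0.002]
wrist_force: [0.2, -0.2, 0.1]
finger_gap: 85.8
```

carry_out --steps '[0,0,0,0,0,0,0,0,0,0,0,0,0,0,0,0,0,0,0,0,0,0,0,0]' --fingers 0

```text
time: 29.18
position: [468.3, -430.9, -25.0]
tcp_rot: [0.362, 0.932, -0.001, 0.002]
wrist_force: [-0.5, 0.1, 6.1]
finger_gap: 57.4
```

carry_out --steps '[0,0,-4,0,0,0,0,0,-5,0,0,0,0,0,-5,0,0,0,0,0,-4,0,0,0,0,0,0,0,0,0,0,0,0,0,0,0]'

```text
time: 29.92
position: [466.9, -429.3, 152.0]
tcp_rot: [0.362, 0.932, 0.0, -0.0]
wrist_force: [-0.3, -0.5, -0.5]
finger_gap: 57.4
```

Run:
```python
from h import *
im=cam("wrist"); lids(im); go(519.7,27.5,150)
save(im,"w11.png",None,1.5); np.save("w11.npy",dict(im),allow_pickle=True)
```

```text
red [ 389  254   62   43 1337] z 13.5 circle [ 405.9 -184.5] d 82.1 ell [ 410.7 -182.7]
t 29.975 pos [ 466.4 -428.7  150.9] shift [26.83 37.28  0.18] yaw 137.6
```

carry_out --steps '[0,0,0,0,0,1,0,0,0,0,0,1,0,0,0,0,0,1,0,0,0,0,0,1,0,0,0,0,0,1,0,0,0,0,0,0]'

```text
time: 30.72
position: [466.2, -428.5, 150.2]
tcp_rot: [0.721, 0.693, 0.0, -0.002]
wrist_force: [0.3, -0.1, -0.2]
finger_gap: 57.1
```

carry_out --steps '[5.09,0.375,0,0,0,0,5.09,0.375,0,0,0,0,5.09,0.375,0,0,0,0,5.09,0.375,0,0,0,0,5.09,0.375,0,0,0,0,5.09,0.375,0,0,0,0,5.09,0.375,0,0,0,0,5.09,0.375,2,0,0,0,5.09,0.375,3,0,0,0,0,0,1.5,0,0,0,0,0,0,0,0,0,0,0,0,0,0,0]'

```text
time: 32.22
position: [520.3, 25.6, 88.2]
tcp_rot: [0.722, 0.692, 0.0, 0.0]
wrist_force: [-0.3, -0.3, -0.1]
finger_gap: 56.9
```

```bash
sed -i 's/<30)$/<160)/; s/(W\[...,2\]<30)/(W[...,2]<160)/' h.py
python3 - <<'E'
from h import *
inhand(); inhand(); go(519.7,27.2,40)
E
```

```text
red [   0   16   49   99 3734] z 12.8 circle [ 408.1 -171.6] d 74.9 ell [ 405.6 -174.1]
red [ 398   20   67   27 1472] z 32.5 circle [399.7 162.9] d 39.8 ell [400.6 162.5]
red [ 220  164   72   34 1479] z 37.1 circle [514.6  28.9] d 58.7 ell [514.   28.8]
red [ 416  184   74   40 1737] z 79.6 circle [522.1 175.1] d 23.1 ell [522.3 174.9]
gold [  197   185   114   113 10102] z 126.9 circle [516.5  27. ] d 61.1 ell [514.7  27.2]
frame a [-34.2  32.7] b [-38.1]
red [   0   16   50   99 3749] z 12.8 circle [ 408.4 -171.2] d 75.5 ell [ 405.5 -175.4]
red [ 398   19   66   27 1466] z 32.5 circle [400.8 162.5] d 39.9 ell [400.8 162.2]
red [ 220  163   72   35 1533] z 37.1 circle [515.3  28.8] d 58.8 ell [514.3  28.8]
red [ 416  183   74   39 1730] z 79.6 circle [521.7 175.2] d 23.7 ell [522.3 175. ]
gold [  196   185   115   113 10104] z 127.4 circle [516.9  26.9] d 61.2 ell [515.1  27. ]
frame a [-34.1  32.7] b [-38.1]
t 32.325 pos [520.9  25.5  88.9] shift [ 0.16 -0.14  4.89] yaw 87.5
```

carry_out --steps '[0.22,-0.05,1.5,0,0,0,0,0,1.5,0,0,0,0,0,1,0,0,0,0,0,0.5,0,0,0,0,0,0.5,0,0,0,0,0,0.5,0,0,0,0,0,0,0,0,0]'

```text
time: 33.2
position: [519.4, 29.1, 32.4]
tcp_rot: [0.722, 0.692, -0.0, -0.0]
wrist_force: [-0.9, -0.3, 0.0]
finger_gap: 57.2
```

carry_out --steps '[0,0,0.6,0,0,0,0,0,0.6,0,0,0,0,0,0.4,0,0,0,0,0,0,0,0,0,0,0,0,0,0,0]'

```text
time: 33.83
position: [519.7, 29.1, 16.8]
tcp_rot: [0.722, 0.692, 0.0, 0.0]
wrist_force: [-0.6, 0.5, -0.9]
finger_gap: 57.3
```

carry_out --steps '[0,0,0,0,0,0,0,0,0,0,0,0,0,0,0,0,0,0,0,0,0,0,0,0]' --fingers 0.85

```text
time: 34.33
position: [519.7, 29.1, 16.8]
tcp_rot: [0.722, 0.692, 0.0, 0.0]
wrist_force: [-0.1, -1.1, -0.5]
finger_gap: 72.6
```

carry_out --steps '[0,0,-2,0,0,0,0,0,-4,0,0,0,0,0,-4,0,0,0,0,0,-4,0,0,0,0,0,-4,0,0,0,0,0,0,0,0,0,0,0,0,0,0,0]' --fingers 1

```text
time: 35.2
position: [519.5, 29.0, 196.3]
tcp_rot: [0.722, 0.692, -0.0, -0.0]
wrist_force: [0.4, 1.4, 0.1]
finger_gap: 85.2
```

Run:
```python
from h import *
im=cam("wrist"); lids(im); go(400,166,200)
W=world(im); z=W[...,2]; B=(W[...,0]>360)&(W[...,0]<440)&(W[...,1]>90)&(W[...,1]<250)&(z>4)
print(cv2.minAreaRect(W[B][:,:2].astype(np.float32)))
```

```text
red [  39   45   70   69 3713] z 12.9 circle [ 406.1 -177.5] d 78.5 ell [ 404.8 -177.5]
red [349  52  40  16 544] z 32.7 circle [400.1 163.1] d 39.1 ell [400.4 163.1]
red [365 163  38  22 564] z 80.0 circle [522.3 175.4] d 21.2 ell [522.1 175.4]
gold [501  33  11  35 225] z 12.9 circle [395.7 330.8] d 31.5 ell [394.4 333.4]
gold [ 228  146   51   51 2072] z 50.4 circle [516.2  30.2] d 60.1 ell [515.4  30.2]
t 35.25 pos [519.   29.1 195.4] shift [ 13.18 -12.46  -0.43] yaw 87.6
((400.04071044921875, 164.92196655273438), (115.55572509765625, 18.378368377685547), 83.95433807373047)
```

carry_out --steps '[4.4,-4.15,0,0,0,0,4.4,-4.15,0,0,0,0,4.4,-4.15,0,0,0,0,0,0,0,0,0,1.04,0,0,0,0,0,1.04,0,0,0,0,0,1.04,0,0,0,0,0,1.04,0,0,0,0,0,1.04,0,0,0,0,0,1.04,0,0,0,0,0,1.04,0,0,0,0,0,1.04,0,0,0,0,0,1.04]'

```text
time: 36.75
position: [399.6, 165.9, 194.6]
tcp_rot: [0.998, -0.055, -0.002, 0.001]
wrist_force: [-0.1, -0.2, -0.5]
finger_gap: 85.5
```

```bash
cat >> h.py <<'E'
def bar(im,lo,hi,c,rad=75):
    W=world(im); z=W[...,2]; d=np.hypot(W[...,0]-c[0],W[...,1]-c[1]); m=(d<rad)&(z>lo)&(z<hi)
    r=rmask(im)
    for n,s in(("all",m),("grip",m&r)):
        (x,y),(w,h),t=cv2.minAreaRect(W[s][:,:2].astype(np.float32)); print(n,s.sum(),np.round([x,y,w,h],1),"long axis deg",round(t if w>h else t+90,1))
E
python3 - <<'E'
from h import *
cam("wrist"); im=cam("wrist"); bar(im,4,13,(400,165)); bar(im,26,40,(400,165)); go(400,165,-10)
E
```

```text
all 823 [399.3 165.6 114.6  16.9] long axis deg 83.9
grip 0 [0. 0. 0. 0.] long axis deg 90.0
all 344 [399.9 165.1  40.1  12.4] long axis deg 83.3
grip 325 [399.9 166.1  38.   12.3] long axis deg 83.8
t 36.85 pos [399.7 165.9 194.8] shift [ 0.11  0.06 20.48] yaw -6.0
```

carry_out --steps '[0,0.05,5,0,0,0,0,0,5,0,0,0,0,0,5,0,0,0,0,0,3.5,0,0,0,0,0,1.5,0,0,0,0,0,0.5,0,0,0,0,0,0,0,0,0,0,0,0,0,0,0]'

```text
time: 37.85
position: [402.3, 166.1, -6.6]
tcp_rot: [0.999, -0.052, 0.002, -0.0]
wrist_force: [-0.7, 0.5, 1.0]
finger_gap: 85.1
```

carry_out --steps '[0,0,0,0,0,0,0,0,0,0,0,0,0,0,0,0,0,0,0,0,0,0,0,0,0,0,0,0,0,0,0,0,0,0,0,0]' --fingers 0

```text
time: 38.6
position: [401.0, 165.7, -8.0]
tcp_rot: [0.999, -0.052, 0.0, -0.0]
wrist_force: [-0.1, 0.3, 1.3]
finger_gap: 12.4
```

carry_out --steps '[0,0,-4,0,0,0,0,0,-5,0,0,0,0,0,-5,0,0,0,0,0,0,0,0,-1.04,0,0,0,0,0,-1.04,0,0,0,0,0,-1.04,0,0,0,0,0,-1.04,0,0,0,0,0,-1.04,0,0,0,0,0,-1.04,0,0,0,0,0,-1.04,0,0,0,0,0,-1.04,0,0,0,0,0,-1.04]'

```text
time: 40.1
position: [400.1, 165.5, 130.9]
tcp_rot: [0.72, 0.694, -0.001, -0.0]
wrist_force: [0.3, 0.3, -0.3]
finger_gap: 12.3
```

Run:
```python
from h import *
cam("wrist"); im=cam("wrist"); bar(im,130,170,(400,165)); bar(im,160,180,(400,165)); go(518.5,28.6,132)
W=world(im);d=np.hypot(W[...,0]-400,W[...,1]-165);print(np.histogram(W[...,2][d<75],bins=np.arange(60,220,8)))
```

```text
all 4033 [400.6 165.2  38.5 115.8] long axis deg 169.0
grip 531 [400.  166.5  13.9  38.5] long axis deg 177.2
all 2640 [399.1 164.5  36.2  36.9] long axis deg 142.7
grip 1849 [400.1 166.5  13.9  38.3] long axis deg 177.2
t 40.2 pos [400.1 165.5 131. ] shift [-13.18  12.4   -0.11] yaw 87.6
(array([   0,    0,    0,    0,    0,    0,    0,    0,    0,    0, 2763,
        460,  205, 1944,  560,  486,  714, 1115, 2769]), array([ 60,  68,  76,  84,  92, 100, 108, 116, 124, 132, 140, 148, 156,
       164, 172, 180, 188, 196, 204, 212]))
```

carry_out --steps '[-4.4,4.09,0,0,0,0,-4.4,4.09,0,0,0,0,-4.39,4.08,0,0,0,0,0,0,1.5,0,0,0,0,0,1,0,0,0,0,0,0,0,0,0,0,0,0,0,0,0,0,0,0,0,0,0]'

```text
time: 41.2
position: [517.8, 29.4, 107.6]
tcp_rot: [0.721, 0.693, 0.001, 0.001]
wrist_force: [0.3, 0.2, -1.2]
finger_gap: 12.3
```

Run:
```python
from h import *
cam("wrist"); im=cam("wrist"); go(517.1,28.6,73)
W=world(im); a=(W[...,:2]-C0)@U; b=(W[...,:2]-C0)@V; z=W[...,2]; r=rmask(im)
f=lambda s,n:print(n,s.sum(),"a",np.round(np.percentile(a[s],[1,99]),1),"b",np.round(np.percentile(b[s],[1,99]),1),"z",np.round(np.median(z[s]),1))
f(r&(z>130)&(abs(a)<40)&(abs(b)<60),"grip")
f(~r&(z>110)&(z<122)&(abs(a)<30)&(b<-24)&(b>-70),"bar near end")
f((z>86)&(z<95)&(b<-32)&(b>-42)&(abs(a)<40),"horns"); f((z>78)&(z<86)&(b<-22)&(b>-42)&(abs(a)<45),"cheek")
save(im,"w12.png",(80,100,430,384),2.2)
```

```text
t 41.3 pos [517.9  29.1 107.5] shift [-0.06 -0.08  3.45] yaw 87.6
grip 1949 a [-6.2  6.4] b [-18.2  18.9] z 147.3
bar near end 46 a [-8.7  9.1] b [-55.9 -25. ] z 121.7
horns 185 a [-23.   21.4] b [-38.1 -35. ] z 90.8
cheek 390 a [-34.1  33.2] b [-38.1 -25.7] z 80.9
```

View pics/w12.png

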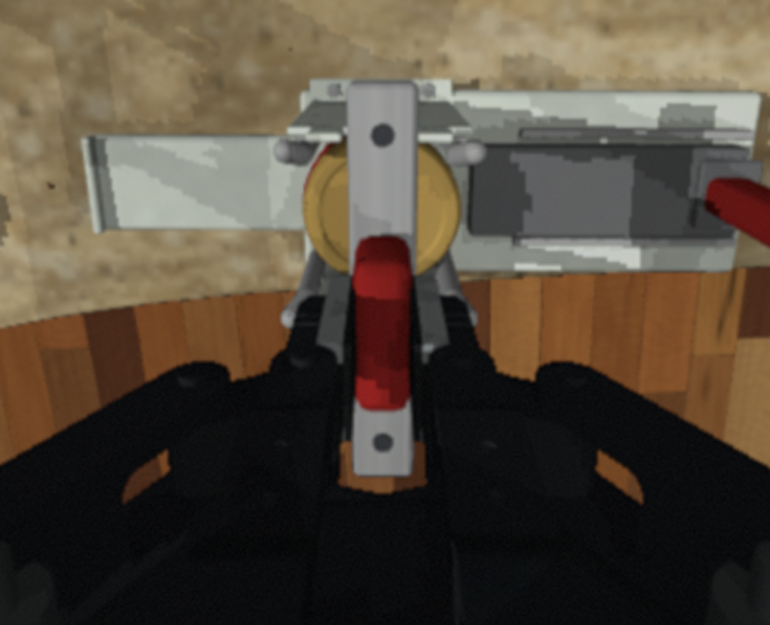

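carry_out --steps '[-0.08,0,0.8,0,0,0,0,0,0.8,0,0,0,0,0,0.8,0,0,0,0,0,0.5,0,0,0,0,0,0.3,0,0,0,0,0,0.2,0,0,0,0,0,0,0,0,0,0,0,0,0,0,0]'

```text
time: 42.3
position: [517.9, 27.9, 73.0]
tcp_rot: [0.722, 0.692, 0.0, 0.0]
wrist_force: [0.0, -1.1, -0.7]
finger_gap: 12.5
```

carry_out --steps '[0,0,0,0,0,0,0,0,0,0,0,0,0,0,0,0,0,0,0,0,0,0,0,0]' --fingers 0.5

```text
time: 42.8
position: [517.7, 27.9, 72.8]
tcp_rot: [0.722, 0.692, 0.0, 0.0]
wrist_force: [-0.9, -0.1, 0.8]
finger_gap: 42.8
```

carry_out --steps '[0,0,-4,0,0,0,0,0,-5,0,0,0,0,0,-4,0,0,0,0,0,0,0,0,0,0,0,0,0,0,0,0,0,0,0,0,0]' --fingers 1

```text
time: 43.55
position: [516.6, 28.0, 200.8]
tcp_rot: [0.722, 0.692, -0.001, -0.001]
wrist_force: [-0.4, 0.2, -0.4]
finger_gap: 85.8
```

Run:
```python
from h import *
im=cam("wrist"); go(*disp(148),200)
W=world(im); a=(W[...,:2]-C0)@U; b=(W[...,:2]-C0)@V; z=W[...,2]; r=rmask(im)
f=lambda s,n:print(n,s.sum(),"a",np.round(np.percentile(a[s],[1,99]),1),"b",np.round(np.percentile(b[s],[1,99]),1),"z",np.round(np.percentile(z[s],[10,50,90]),1))
f(r&(z>105)&(abs(a)<40)&(abs(b)<60),"grip")
for s in(-1,1): f(~r&(z>84)&(z<93)&(abs(a)<11)&(b*s>44)&(b*s<70),"bar end")
f(r&(z>70)&(a>100),"handle")
```

```text
t 43.6 pos [516.6  28.  200.8] shift [15.03  0.03  0.08] yaw 87.6
grip 524 a [-7.3  5.4] b [-17.8  19.5] z [110.  111.7 112.9]
bar end 216 a [-9.4  7.5] b [-55.5 -44.8] z [87.2 88.1 89.2]
bar end 209 a [-9.1  7.3] b [44.5 59.3] z [87.4 88.3 89.1]
handle 274 a [137.  155.2] b [-7.5  6. ] z [73.8 79.6 81. ]
```

carry_out --steps '[5,0,0,0,0,0,5,0,0,0,0,0,4.96,0,0,0,0,0,0,0,0,0,0,1,0,0,0,0,0,1,0,0,0,0,0,1,0,0,0,0,0,1,0,0,0,0,0,1,0,0,0,0,0,1,0,0,0,0,0,1,0,0,0,0,0,1,0,0,0,0,0,1]'

```text
time: 45.1
position: [523.1, 177.2, 201.2]
tcp_rot: [1.0, -0.024, -0.001, 0.0]
wrist_force: [0.6, 0.1, 0.1]
finger_gap: 85.1
```

Run:
```python
from h import *
cam("wrist");im=cam("wrist"); lids(im); go(522.8,177.5,38)
```

```text
red [248 162  15  26 327] z 80.3 circle [523.4 178.6] d 20.8 ell [523.5 178.9]
red [239 249  34  15 231] z 28.6 circle [518.   49.2] d 45.4 ell [518.1  48. ]
red [241 300  35  22 675] z 111.7 circle [519.2  31.9] d 38.7 ell [519.3  32.3]
gold [ 111    0   44   48 1555] z 13.5 circle [392.9 349.4] d 48.0 ell [392.8 349.8]
gold [ 234  258   45   35 1257] z 50.1 circle [517.8  33.9] d 60.4 ell [517.9  36.1]
t 45.2 pos [523.2 177.3 201.3] shift [ 0.   -0.03 16.33] yaw -2.4
```

carry_out --steps '[-0.05,0,5,0,0,0,0,0,5,0,0,0,0,0,4,0,0,0,0,0,2.3,0,0,0,0,0,0,0,0,0,0,0,0,0,0,0]'

```text
time: 45.95
position: [523.9, 177.5, 40.6]
tcp_rot: [1.0, -0.02, 0.001, -0.0]
wrist_force: [0.3, -0.4, 0.8]
finger_gap: 85.0
```

carry_out --steps '[0,0,0,0,0,0,0,0,0,0,0,0,0,0,0,0,0,0,0,0,0,0,0,0,0,0,0,0,0,0,0,0,0,0,0,0]' --fingers 0

```text
time: 46.7
position: [524.5, 177.4, 40.4]
tcp_rot: [1.0, -0.021, 0.001, -0.0]
wrist_force: [2.9, -0.1, 1.6]
finger_gap: 14.4
```

carry_out --steps '[0,0.7,0,0,0,0,0,0.7,0,0,0,0,0,0.7,0,0,0,0,0,0.7,0,0,0,0,0,0.7,0,0,0,0,0,0.7,0,0,0,0,0,0.7,0,0,0,0,0,0.7,0,0,0,0,0,0.7,0,0,0,0,0,0.7,0,0,0,0,0,0.7,0,0,0,0,0,0,0,0,0,0]'

```text
time: 48.2
position: [520.9, 99.2, 40.3]
tcp_rot: [1.0, -0.021, 0.001, 0.001]
wrist_force: [4.6, -0.9, 4.7]
finger_gap: 14.2
```

carry_out --steps '[0,0.5,0,0,0,0,0,0.3,0,0,0,0,0,0.2,0,0,0,0,0,0,0,0,0,0]'

```text
time: 48.7
position: [520.6, 92.6, 40.3]
tcp_rot: [1.0, -0.021, 0.001, -0.002]
wrist_force: [4.9, 5.2, 3.9]
finger_gap: 14.2
```

carry_out --steps '[0,0.2,0,0,0,0,0,0,0,0,0,0]'

```text
time: 48.95
position: [520.6, 92.7, 40.4]
tcp_rot: [1.0, -0.02, 0.001, -0.004]
wrist_force: [5.4, 9.4, 4.2]
finger_gap: 14.4
```

carry_out --steps '[0,-0.7,0,0,0,0,0,-0.8,0,0,0,0,0,-0.8,0,0,0,0,0,-0.8,0,0,0,0,0,-0.8,0,0,0,0,0,-0.8,0,0,0,0,0,-0.8,0,0,0,0,0,-0.8,0,0,0,0,0,-0.8,0,0,0,0,0,-0.8,0,0,0,0,0,-0.8,0,0,0,0,0,0,0,0,0,0]'

```text
time: 50.45
position: [524.3, 175.6, 40.3]
tcp_rot: [1.0, -0.021, 0.001, 0.0]
wrist_force: [5.6, 0.3, 5.1]
finger_gap: 14.2
```

carry_out --steps '[0,-0.2,0,0,0,0,0,-0.2,0,0,0,0,0,0,0,0,0,0]'

```text
time: 50.82
position: [524.4, 177.4, 40.3]
tcp_rot: [1.0, -0.021, 0.001, 0.002]
wrist_force: [6.1, -4.4, 5.0]
finger_gap: 14.6
```

carry_out --steps '[0,-0.2,0,0,0,0,0,0,0,0,0,0]'

```text
time: 51.08
position: [524.4, 177.3, 40.3]
tcp_rot: [1.0, -0.022, 0.001, 0.004]
wrist_force: [4.5, -8.6, 7.1]
finger_gap: 14.0
```

carry_out --steps '[0,0.3,0,0,0,0,0,0,0,0,0,0,0,0,0,0,0,0,0,0,0,0,0,0]' --fingers 0.6

```text
time: 51.58
position: [522.5, 178.5, 39.0]
tcp_rot: [1.0, -0.021, -0.001, 0.0]
wrist_force: [0.2, -0.1, -0.0]
finger_gap: 51.0
```

carry_out --steps '[0,0,-5,0,0,0,0,0,-6,0,0,0,0,0,-6,0,0,0,0,4.5,0,0,0,0,0,4.5,0,0,0,0,0,4.5,0,0,0,0,0,4.5,0,0,0,0,0,4.5,0,0,0,0,0,0,0,0,0,0,0,0,0,0,0,0,0,0,0,0,0,0]' --fingers 1

```text
time: 52.95
position: [514.0, -45.2, 209.7]
tcp_rot: [1.0, -0.02, -0.0, -0.0]
wrist_force: [0.1, -0.5, -0.0]
finger_gap: 85.5
```

Run:
```python
from h import *
im=cam("wrist"); lids(im); go(513.7,-47.1,-15)
save(im,"w13.png",None,1.5)
```

```text
red [232  77  46  18 157] z 24.2 circle [517.5  47.1] d 52.7 ell [516.8  40.7]
red [236 100  42  14 570] z 112.6 circle [518.9  29.2] d 37.8 ell [519.   29.3]
red [ 234  145   47   46 1689] z 23.7 circle [518.  -46.5] d 60.9 ell [518.  -45.6]
red [ 168  233   43   49 1712] z 12.9 circle [ 407.7 -177.8] d 78.7 ell [ 407.  -176.8]
gold [231  82  46  15 508] z 37.4 circle [516.7  42. ] d 52.1 ell [516.2  32.9]
gold [231 118  46  17 559] z 37.2 circle [515.7  16.7] d 53.2 ell [516.4  27.9]
t 53.0 pos [514.  -45.2 209.7] shift [-2.000e-02  2.000e-01  2.247e+01] yaw -2.3
```

View pics/w13.png

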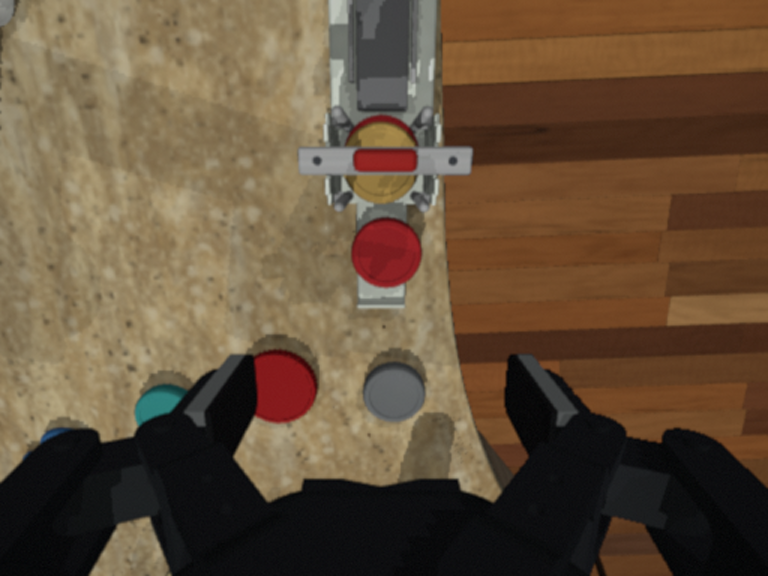

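carry_out --steps '[0.26,0.26,5,0,0,0,0,0,5,0,0,0,0,0,5,0,0,0,0,0,4.5,0,0,0,0,0,2,0,0,0,0,0,0.9,0,0,0,0,0,0,0,0,0,0,0,0,0,0,0]'

```text
time: 54.0
position: [518.0, -49.2, -12.7]
tcp_rot: [1.0, -0.021, 0.001, 0.0]
wrist_force: [0.1, 0.1, 0.3]
finger_gap: 85.4
```

carry_out --steps '[0,0,0,0,0,0,0,0,0,0,0,0,0,0,0,0,0,0,0,0,0,0,0,0]' --fingers 0

```text
time: 54.5
position: [517.8, -49.4, -12.1]
tcp_rot: [1.0, -0.021, 0.001, 0.0]
wrist_force: [-1.1, 0.3, 6.1]
finger_gap: 56.0
```

carry_out --steps '[0,0,-1,0,0,0,0,0,-3,0,0,0,0,0,-5,0,0,0,0,0,-5,0,0,0,0,0,-5,0,0,0,0,0,0,0,0,0,0,0,0,0,0,0]'

```text
time: 55.38
position: [516.5, -49.1, 175.9]
tcp_rot: [1.0, -0.021, 0.0, 0.0]
wrist_force: [0.3, -0.0, -0.7]
finger_gap: 55.9
```

Run:
```python
from h import *
cam("wrist");im=cam("wrist"); lids(im); go(515,-365,175)
# jar from earlier wrist views
d=np.load("w11.npy",allow_pickle=True).item()
for n in("scene","side"):
    s=cam(n)
    for r in env.look_for(n,"jar"):
        x,y,w,h=r["rect"]; print(n,r["conf"],np.round(r["rect"],1),"top mid@109",np.round(unproj(s,(x+w/2,y+h*.09),109),1),"bottom@0",np.round(unproj(s,(x+w/2,y+h*.92),0),1))
```

```text
red [229  69  50  22 192] z 24.3 circle [518.9  47.3] d 53.2 ell [517.6  41. ]
red [231  93  48  17 795] z 112.6 circle [518.9  29.1] d 37.7 ell [518.9  29.2]
red [ 194  186  115  109 9771] z 210.1 circle [509.9 -48.9] d 72.4 ell [511.9 -45.8]
red [149 243  21  24 213] z 13.8 circle [ 386.4 -155.3] d 42.7 ell [ 385.6 -155.5]
gold [227  74  51  17 599] z 37.3 circle [517.1  42.9] d 51.6 ell [517.7  44.6]
gold [226 114  52  20 765] z 37.3 circle [515.4  17.3] d 54.0 ell [515.8  25.1]
t 55.475 pos [515.4 -48.9 174. ] shift [ 1.28 31.59 -0.12] yaw -2.4
scene 0.93 [358.7 192.4  18.2  32.3] top mid@109 [[ 535.5 -364.5  109. ]] bottom@0 [[ 555.1 -374.9    0. ]]
scene 0.67 [224.6 170.3  68.7  40.6] top mid@109 [[499.7  39.5 109. ]] bottom@0 [[442.1   2.8   0. ]]
scene 0.61 [228.6 172.3  22.9  20.7] top mid@109 [[457.7  98.  109. ]] bottom@0 [[528.9 141.9   0. ]]
side 0.82 [262.  124.2  13.1  25.3] top mid@109 [[ 528.  -358.3  109. ]] bottom@0 [[ 532.  -365.8    0. ]]
```

Run:
```python
from h import *
d=np.load("w11.npy",allow_pickle=True).item(); W=world(d); z=W[...,2]
far=d["depth"]>180
m=far&(z>40)&(W[...,1]<-200)
H,xe,ye=np.histogram2d(W[m][:,0],W[m][:,1],bins=[np.arange(300,800,40),np.arange(-800,-200,40)]); 
zm=np.zeros_like(H)
ix=((W[m][:,0]-300)//40).astype(int); iy=((W[m][:,1]+800)//40).astype(int)
for i,j,zz in zip(ix,iy,W[m][:,2]):
    if 0<=i<zm.shape[0] and 0<=j<zm.shape[1]: zm[i,j]=max(zm[i,j],zz)
print("rows x from 300, cols y from -800, step 40, max z"); print(zm.astype(int))
m=far&(z>100)&(z<116)&(abs(W[...,0]-520)<50)&(abs(W[...,1]+368)<50); print(m.sum(),cv2.minEnclosingCircle(W[m][:,:2].astype(np.float32)) if m.sum() else 0)
j=px(d,(520,-365,109)),px(d,(520,-365,0)); print(j)
```

```text
rows x from 300, cols y from -800, step 40, max z
[[  0   0   0   0   0   0   0   0   0   0   0   0   0   0]
 [  0   0   0   0   0   0   0   0   0   0   0   0   0   0]
 [  0   0   0   0   0   0   0   0   0   0   0   0   0   0]
 [  0   0   0   0   0   0   0   0   0   0   0   0   0   0]
 [  0   0   0  47 119 125   0   0   0   0   0   0   0   0]
 [  0   0   0   0   0 137 138  95   0   0   0 111   0   0]
 [  0   0   0   0   0 100 148  95   0   0 111 110   0   0]
 [  0   0   0   0   0   0 146  95  84   0   0   0   0   0]
 [  0   0   0   0   0  69 112   0   0   0   0   0   0   0]
 [  0   0   0   0   0   0   0   0   0   0   0   0   0   0]
 [  0   0   0   0   0   0   0   0   0   0   0   0   0   0]
 [  0   0   0   0   0   0   0   0   0   0   0   0   0   0]]
519 ((535.5458984375, -370.46697998046875), 22.251419067382812)
(array([256.51352421, 291.01747165]), array([255.43920863, 236.82875937]))
```

carry_out --steps '[1.18,4.51,-0.36,0,0,0,1.18,4.51,-0.36,0,0,0,1.18,4.51,-0.36,0,0,0,1.18,4.51,-0.36,0,0,0,1.18,4.51,-0.36,0,0,0,1.18,4.51,-0.36,0,0,0,1.18,4.51,-0.36,0,0,0]'

```text
time: 56.55
position: [585.8, -369.3, 200.1]
tcp_rot: [1.0, -0.021, -0.0, -0.0]
wrist_force: [0.8, -0.3, 0.7]
finger_gap: 55.7
```

carry_out --steps '[0,0,0,0,0,-1,0,0,0,0,0,-1,0,0,0,0,0,-1,0,0,0,0,0,-1,0,0,0,0,0,-1,0,0,0,0,0,-1,0,0,0,0,0,-1,0,0,0,0,0,-1,0,0,0,0,0,-1,0,0,0,0,0,0,0,0,0,0,0,0,0,0,0,0,0,0]'

```text
time: 58.05
position: [585.7, -367.9, 200.7]
tcp_rot: [0.722, 0.692, -0.0, -0.0]
wrist_force: [-0.9, 0.1, 0.2]
finger_gap: 55.7
```

```bash
cat >> h.py <<'E'
def jar(im,c=(533,-368)):
    W=world(im); z=W[...,2]; m=(z>104)&(z<114)&(np.hypot(W[...,0]-c[0],W[...,1]-c[1])<45)&(im["depth"]>150)
    p=W[m]; A=np.c_[2*p[:,:2],np.ones(len(p))]; s=np.linalg.lstsq(A,(p[:,:2]**2).sum(1),rcond=None)[0]
    print("rim",m.sum(),"fit",np.round(s[:2],1),"d",round(2*np.sqrt(s[2]+s[0]**2+s[1]**2),1),"enclosing",cv2.minEnclosingCircle(p[:,:2].astype(np.float32)),np.round(np.median(p[:,2]),1))
def held(im,t):
    W=world(im); z=W[...,2]; m=rmask(im)&(im["depth"]<260)&(z>t[2]+15)&(np.hypot(W[...,0]-t[0],W[...,1]-t[1])<45); p=W[m]
    zt=np.percentile(p[:,2],70); s=m&(z>zt-4); uv=np.argwhere(s)[:,::-1]; q=unproj(im,uv,zt)[:,:2]
    A=np.c_[p,np.ones(len(p))]; n=np.linalg.svd(p[abs(p[:,2]-zt)<8]-p[abs(p[:,2]-zt)<8].mean(0),full_matrices=False)[2][2]; 
    print("held top",round(zt,1),"circle",cv2.minEnclosingCircle(q.astype(np.float32)),"normal",np.round(n,3))
E
python3 - <<'E'
from h import *
cam("wrist");im=cam("wrist"); o=env.get_obs(); go(533,-368,150); jar(im); held(im,o["position"]); np.save("w14.npy",dict(im),allow_pickle=True); save(im,"w14.png",None,1.5)
E
```

```text
t 58.15 pos [ 585.8 -368.   200.9] shift [-0.23 -5.27  5.09] yaw 87.6
rim 484 fit [ 535.3 -370.6] d 41.3 enclosing ((535.4488525390625, -370.6724853515625), 22.42068099975586) 109.1
held top 236.0 circle ((585.1454467773438, -363.42352294921875), 34.472164154052734) normal [-0.011  0.001  1.   ]
```

View pics/w14.png

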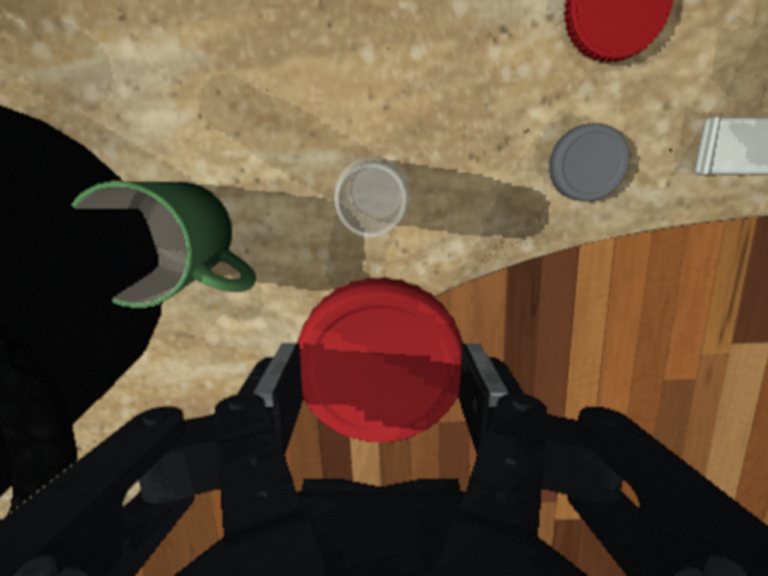

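Run:
```python
from h import *
im=np.load("w14.npy",allow_pickle=True).item(); W=world(im); z=W[...,2]
m=rmask(im)&(abs(z-235)<4)&(np.hypot(W[...,0]-585,W[...,1]+367)<45)
m=cv2.morphologyEx(m.astype(np.uint8),cv2.MORPH_OPEN,np.ones((5,5)))>0
t=np.array([585.8,-368.0]); q=unproj(im,np.argwhere(m)[:,::-1],235)[:,:2]-t
for n,ax in(("x",U),("y",V)):
    e=np.percentile(q@ax,[0,.3,99.7,100]); print(n,np.round(e,1),"mid",np.round((e[1]+e[2])/2,2),"mean",np.round((q@ax).mean(),2))
print("jar-TCP in tool",np.round([(np.array([535.4,-370.6])-t)@U,(np.array([535.4,-370.6])-t)@V],1))
```

```text
x [-27.4 -27.1  29.3  29.9] mid 1.12 mean 0.95
y [-33.  -32.5  27.4  28. ] mid -2.56 mean -3.86
jar-TCP in tool [ -4.7 -50.2]
```

carry_out --steps '[-0.58,-4.77,0,0,0,0,0,0,3,0,0,0,0,0,3,0,0,0,0,0,2.5,0,0,0,0,0,1.2,0,0,0,0,0,0.4,0,0,0,0,0,0,0,0,0,0,0,0,0,0,0,0,0,0,0,0,0]'

```text
time: 59.28
position: [538.5, -372.2, 101.1]
tcp_rot: [0.722, 0.692, 0.0, 0.001]
wrist_force: [-0.7, -0.0, -1.0]
finger_gap: 55.9
```

Run:
```python
from h import *
im=cam("wrist"); o=env.get_obs(); t=o["position"]; print(np.round(t,1))
W=world(im); z=W[...,2]; m=rmask(im)&(abs(z-t[2]-34.5)<4)&(np.hypot(W[...,0]-t[0],W[...,1]-t[1])<45)
m=cv2.morphologyEx(m.astype(np.uint8),cv2.MORPH_OPEN,np.ones((5,5)))>0
q=unproj(im,np.argwhere(m)[:,::-1],t[2]+34.5)[:,:2]; r=[]
for ax in(U,V):
    e=np.percentile(q@ax,[.3,99.7]); r.append(e.mean()); print(np.round(e-t[:2]@ax,1))
c=r[0]*U+r[1]*V; c=np.linalg.solve(np.array([U,V]),r); print("lid",np.round(c,1),"jar 535.4 -370.6; d in tool",np.round([(np.array([535.4,-370.6])-c)@U,(np.array([535.4,-370.6])-c)@V],1),"top z",np.percentile(z[m],[5,50,95]).round(1))
for n in("scene","side"):
    save(cam(n),n+"j.png")
```

```text
[ 538.3 -372.1  100.8]
[-27.1  29.2]
[-32.4  27.5]
lid [ 535.9 -371. ] jar 535.4 -370.6; d in tool [ 0.4 -0.5] top z [134.6 135.9 137.2]
```

carry_out --steps '[0.03,-0.05,0.4,0,0,0,0,0,0.4,0,0,0,0,0,0.3,0,0,0,0,0,0,0,0,0,0,0,0,0,0,0]'

```text
time: 60.05
position: [537.4, -371.4, 88.9]
tcp_rot: [0.722, 0.692, -0.0, -0.0]
wrist_force: [0.6, 0.5, -0.5]
finger_gap: 56.0
```

carry_out --steps '[0,0,0.1,0,0,0,0,0,0,0,0,0]'

```text
time: 60.3
position: [537.4, -371.5, 87.9]
tcp_rot: [0.722, 0.692, -0.0, 0.0]
wrist_force: [-0.7, 0.6, 0.3]
finger_gap: 55.6
```

carry_out --steps '[0,0,0.1,0,0,0,0,0,0,0,0,0]'

```text
time: 60.55
position: [537.6, -371.5, 87.3]
tcp_rot: [0.722, 0.692, 0.0, 0.0]
wrist_force: [-0.1, 0.3, 1.3]
finger_gap: 55.8
```

carry_out --steps '[0,0,0.1,0,0,0,0,0,0,0,0,0]'

```text
time: 60.8
position: [537.9, -371.6, 87.1]
tcp_rot: [0.722, 0.692, 0.0, 0.001]
wrist_force: [-0.5, 0.8, 4.2]
finger_gap: 55.7
```

Contact with the rim; release gently.

carry_out --steps '[0,0,-0.1,0,0,0,0,0,0,0,0,0]'

```text
time: 61.05
position: [537.6, -371.5, 87.1]
tcp_rot: [0.722, 0.692, 0.0, 0.0]
wrist_force: [0.3, 0.7, 3.7]
finger_gap: 55.6
```

carry_out --steps '[0,0,0,0,0,0,0,0,0,0,0,0,0,0,0,0,0,0]' --fingers 0.75

```text
time: 61.42
position: [537.0, -371.3, 86.1]
tcp_rot: [0.722, 0.692, -0.0, -0.001]
wrist_force: [-0.1, -0.2, 0.4]
finger_gap: 64.0
```

carry_out --steps '[0,0,0,0,0,0,0,0,0,0,0,0,0,0,0,0,0,0]' --fingers 0.95

```text
time: 61.8
position: [537.4, -371.5, 87.0]
tcp_rot: [0.722, 0.692, -0.0, 0.0]
wrist_force: [0.0, -0.2, -0.1]
finger_gap: 81.3
```

carry_out --steps '[0,0,-1,0,0,0,0,0,-3,0,0,0,0,0,-4,0,0,0,0,0,-4,0,0,0,0,4,0,0,0,0,0,0,0,0,0,0,0,0,0,0,0,0,0,0,0,0,0,0]'

```text
time: 62.8
position: [576.6, -373.1, 207.4]
tcp_rot: [0.722, 0.692, -0.0, -0.0]
wrist_force: [-0.2, -0.8, -0.3]
finger_gap: 81.5
```

Run:
```python
from h import *
im=cam("wrist"); o=env.get_obs(); print(o["time"],np.round(o["position"],1),np.round(o["wrist_force"],1)); lids(im)
W=world(im); z=W[...,2]; m=rmask(im)&(z>95)&(z<140)&(np.hypot(W[...,0]-535,W[...,1]+370)<50); p=W[m]
print("lid z",np.percentile(p[:,2],[5,50,95]).round(1)); c=p[p[:,2]>118]; A=np.c_[c[:,:2],np.ones(len(c))]; print("slope",np.linalg.lstsq(A,c[:,2],rcond=None)[0].round(3)[:2])
for n in("scene","side"):
    s=cam(n); print(n); lids(s)
```

```text
62.85 [ 576.6 -373.1  207.5] [-0.3 -0.4  0. ]
red [ 378    0   71   51 2932] z 13.4 circle [ 406.8 -181.3] d 78.1 ell [ 405.9 -181.1]
red [ 219  110   68   68 3573] z 122.8 circle [ 535.8 -370.6] d 60.7 ell [ 534.8 -370.6]
lid z [120.8 122.1 123.5]
slope [-0.     0.004]
scene
red [114 172  21  11 189] z 142.7 circle [150.8 377.9] d 80.4 ell [148.2 377.7]
red [362 189  18  11 162] z 122.1 circle [ 530.5 -371.3] d 68.0 ell [ 529.3 -373.2]
red [289 217  23  14 243] z 13.2 circle [ 400.9 -183.5] d 81.3 ell [ 399.8 -183.5]
side
red [267 171  20  14 214] z 12.3 circle [ 402.1 -175.4] d 85.0 ell [ 402.2 -175.6]
red [256 275  29  26 601] z 141.8 circle [151.9 387.1] d 74.0 ell [150.9 387.7]
gold [197 269  15  14 165] z 12.2 circle [388.  351.2] d 51.6 ell [388.  350.8]
```

Run:
```python
from h import *
for n in("side","scene"):
    im=cam(n); W=world(im); r=rmask(im); a=(W[...,:2]-C0)@U; b=(W[...,:2]-C0)@V; z=W[...,2]
    s=r&(z>40)&(z<90)&(a>40)&(a<200)&(abs(b)<30); print(n,"handle",s.sum(),np.round(np.percentile(a[s],[5,50,95]),1) if s.sum() else 0)
    s=r&(z>90)&(z<120)&(abs(a)<30)&(abs(b)<40); print("bar grip",s.sum(),np.round(np.median(np.c_[a[s],b[s],z[s]],0),1) if s.sum() else 0)
    print([(np.round(q["rect"]).tolist(),round(q["conf"],2)) for q in env.look_for(n,"gold_a")])
```

```text
side handle 61 [140.5 151.7 156.1]
bar grip 57 [  1.2  -1.7 106.8]
[([215.0, 188.0, 12.0, 17.0], 0.61), ([302.0, 178.0, 3.0, 10.0], 0.59), ([267.0, 171.0, 21.0, 12.0], 0.51)]
scene handle 40 [135.  141.3 148. ]
bar grip 42 [ -6.5  -3.1 104.6]
[([282.0, 232.0, 20.0, 16.0], 0.66), ([308.0, 206.0, 17.0, 10.0], 0.59)]
```

Handle fully back, bar seated, no further gold lid found. Handing in.

```bash
python3 -c "
from h import *
print(env.sign_off())"
```

```text
the job is handed in; nothing more can be done
None
```

The job is finished and handed in. The robot's clock stood at about 63 s of the 210 s allowed.

- **What I did:** I drew the pusher fully back and stacked both red lids, then the one 63 mm gold lid I found, flat in the magazine. I laid the bar in its saddles and worked the pusher once, forward to its stop and back to its stop. I then laid the fed-out red lid on the jar.
- **Lid on the jar:** it lies flat, with its top at about 122 mm (109 + 13 expected). It is within about 0.5 mm of the measured rim centre.
- **Bar:** both ends measured 88 mm high when I laid it, as they should when seated. It looked unmoved in the wrist picture after the stroke.
- **Pusher:** the handle was at its rear stop when I let go. At the end the side camera put it about 150 mm behind the magazine centre, and the scene camera, which sees mostly its near face, about 141 mm; fully back is 148 mm.
- **Stack:** it dropped to the floor after the stroke, with the gold lid's top at about 37 mm.
- **Other lids:** the small gold, big red, grey and turquoise lids were not touched. The last detections for a gold lid were only the grey and turquoise look-alikes, the big red lid and the dispenser itself.

The fingertips turned out to sit about 30 mm farther back than the stated tool point. My first attempt to grip a lid therefore closed in the air above it, and I corrected for this from then on. Finger-gap readings ran 2 to 7 mm below the true widths.

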